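# Pack out a die block with spacers and hold the clamp flap shut

## Task

Lock the steel die block into the clamping frame: swing the flap at the front of the frame down to open it, then stand spacer plates from the rack, one after another, in the channel between the die block and the flap, as many as it takes (one may do) for the flap to press firmly on the stack when it is pushed back fully upright (too few leave it slack, too many keep it from shutting). There is no latch: finish while still holding the flap fully upright with the gripper, so that the stack stays clamped against the spring. Leave the plates you do not need in the rack, and do not disturb the thread spool, the wax cake and the tape roll near by.

Things in the scene. Friction and masses are not known exactly. Their poses are not given: they have to be found in the camera images.
- frame: fixed steel clamping frame. Origin on the bench top; x points from flap to back stop (away from the robot at yaw 0), z up. Base plate 12 mm thick, x = -101 to 77 mm, 110 mm wide. On it two guide rails along x (inner faces at y = +-28 mm, tops 22 mm above the bench, x = -90 to 5 mm) form a 56 mm wide channel for die block and spacers, its floor 12 mm above the bench
- flap (a joint): the frame's front flap, hinged at its foot: 0 = upright, shut (stop); grows as its top swings out to the frame's -x, up to 0.8 rad = open (stop). Light hinge friction keeps it near upright; beyond about 0.4 rad it falls open by itself. Plate 8 mm thick, 84 mm wide. A free roller on its inner side (38 mm long, 18 mm thick) presses on the stack; flap shut, its front is at frame x = -67 mm, 42 mm above the bench
- flap_rail (a point): middle of the round rail (12 mm thick, 90 mm long, along the frame's y) that is the flap's upper edge; moves with the flap, 99 mm above the bench when shut, about 70 mm when fully open. It can be pushed open from its inner side and pushed shut from its outer side with shut fingers; pinched from above only near upright, as the tilted plate slopes in below it
- flap_hinge (a point): middle of the flap's hinge line (along the frame's y), at x = -95, y = 0, z = 14 mm of the frame. At flap angle a the middle of the rail lies 85 sin a + 4 cos a mm in front of it (to the frame's -x) and 85 cos a - 4 sin a mm above it
- back_stop: steel block 28 mm thick (x), 74 mm wide, 52 mm tall, fixed on the frame's base; its place along the frame differs from case to case. Axes as the frame's; origin at the centre of its underside, 12 mm above the bench. In front of it stands a sprung plate 50 mm wide, 54 mm tall, its face at x = -42 mm
- sprung_plate (a joint): how far the sprung plate is pushed back towards the back stop, 0 to 0.0145 m (solid). Spring 8 N at 0, 14 N at the end. The number of spacers is right if the shut flap pushes it back by about 0.5 to 13.5 mm, that is if spacers x 12 mm exceeds the space between die block and roller (flap shut) by so much
- die_block: loose upright steel block with a small brass plate on top, 24 mm thick (x), 50 mm wide (y), 55 mm tall, 0.25 kg; axes as the frame's; origin at the centre of its underside, on the channel's floor, its back on the sprung plate. Its front face, 12 mm before its origin, starts 2 to 22 mm behind the roller of the shut flap
- spacer_1: bare aluminium spacer plate, 12 mm thick (its x), 50 mm wide (its y), 55 mm tall (its z), 90 g; origin at the centre of its underside. Four alike stand upright in the rack, any may be used; one or two are needed
- spacer_2: bare aluminium spacer plate, 12 mm thick (its x), 50 mm wide (its y), 55 mm tall (its z), 90 g; origin at the centre of its underside. Four alike stand upright in the rack, any may be used; one or two are needed
- spacer_3: bare aluminium spacer plate, 12 mm thick (its x), 50 mm wide (its y), 55 mm tall (its z), 90 g; origin at the centre of its underside. Four alike stand upright in the rack, any may be used; one or two are needed
- spacer_4: bare aluminium spacer plate, 12 mm thick (its x), 50 mm wide (its y), 55 mm tall (its z), 90 g; origin at the centre of its underside. Four alike stand upright in the rack, any may be used; one or two are needed
- rack: fixed low wooden rack, 160 mm (its x) by 60 mm (its y), origin at the centre of its underside, on the right-hand bench top (2.5 mm higher). Four slots across it at x = -51, -17, +17, +51 mm, 15 mm wide, floor 8 mm and ribs 20 mm above its origin; the spacers stand in them, plate width along the rack's y
- red_spool: bystander, to be left alone: upright spool of thread, 52 mm in diameter, 74 mm tall; origin at the centre of its underside
- wax_cake: bystander, to be left alone: rounded yellow cake of wax, 36 x 56 mm, 22 mm high; origin at the centre of its underside
- tape_roll: bystander, to be left alone: roll of tape lying flat, 100 mm in diameter, 25 mm high; origin at the centre of its underside
There are look-alikes about, which are no part of the job. What is shaped like the spacer_4 but black is not meant.

How it is judged:
By the outcome, as a careful person would: the job done as asked, in the order asked, and still so for the second after the job is handed in, while the arm keeps its last pose, push and grip.
It also fails if it takes over 72 s, if anything falls off the work surface, if the arm or the gripper's body presses on something with over 40 N, if the wrist force passes 120 N, or if a joint passes its speed limit or range.

## Robot

A 7-joint arm with a two-finger parallel gripper is mounted at the origin on a cart in front of the work surface, level with it; the furniture and walls round the work are solid. World frame = base frame: x ahead of the robot, y to its left, z up, the work surface at z = 0. Lengths are in m, angles in degrees, forces in N, time in s.
With the tool pointing down it reaches from about 0.4 to 0.85 m from the base axis. Payload 4.5 kg.
Tool frame: the origin (TCP) lies midway between the tips of the shut fingers; the grasp point (between the pads) lies 19 mm behind it; z points along the fingers, x is the direction in which the jaws open and shut, and the axes are right-handed (so a half turn about z gives the same grasp; the last joint's range is limited). The gripper opens to 88 mm and grips with 3 to 60 N. Pads are 18 mm wide; open, the fingers measure 123 mm over their backs; the gripper's body (75 mm by 187 mm) begins 45 mm behind the grasp point.
Start: joints at [-74.553, 39.483, -11.15, 89.685, 9.013, 51.709, -12.324], TCP at [0.146, 0.608, 0.239] pointing down, gripper open.
Joint ranges: [-172.22, 172.22], [-26.19, 119.32], [-84.43, 86.54], [7.71, 146.69], [-57.33, 237.33], [2.42, 119.75], [-152.13, 152.13]. Speed limits (degrees/s): [147.25, 147.25, 180, 180, 180, 180, 180].

## Interface

Orientations are given as a 3x3 rotation matrix whose columns are the frame's x, y, z axes.
In Python, from workcell import robot gives the robot as it stands.
- The arm moves only by the tool send_rows, never from a script. Its argument "plan" is a list that holds one entry, the list of rows, each a list of 6 numbers: the shift along the world's x, y, z in mm, then the turn, a rotation vector about the world's x, y, z in rad. In form: [[[x, y, z, ax, ay, az], ...]]. A call has 1 to 5 rows; each row shifts and turns the pose as measured when the row begins; what a row does not reach is not made up. A row lasts 1/10 s, in which the tool goes at most 50 mm and 8.59 degrees, less where a joint would pass 70% of its speed; a pose out of reach is approached as far as the arm can. A call is refused whole if a number of a shift passes 50 or a number of a turn 0.15, either way. A call with a gripper value outside its range is refused whole. "jaw" is the closure, from -1 (fully open) to 1 (shut), so that 0 is half open, set as the call begins (left out, the last holds). The fingers move at their own pace and stop on an object; the grip force is fixed at half the most. Time passes only in rows, so rows that do not move let the fingers close. It gives the time, the measured TCP pose, the force and the opening at its end, in the units of the state.
- robot.sense(): the state, without advancing time (a new reading comes with each control period).
- robot.snapshot(name): name is "scene" or "top"; returns a dict with "pixels" (384x512x3 uint8, blue, green, red), "z_map" (384x512 float32, m along the optical axis (not along the pixel's ray), 0 where there is no reading), "mtx" (3x3 intrinsics, pixels), "origin" and "rotation" of the camera in the world. Camera axes: x right, y up, looking along -z (the intrinsics and any distortion apply to the point x, -y, -z); pixel columns grow to the right and rows downward; lengths in m; the calibration is good to about 2 mm. A picture is of the moment at which its call begins.
- robot.finish_job(): hands the job in, once; it reports no verdict.
The state is a dict: "clock": time; "joint_pos": joint angles; "qvel": joint speeds; "joint_torque": joint torques, N m; "ee_pos": TCP position; "eef_rot": TCP orientation; "contact_force": force on the tool from outside, world axes, zero at the start; "torque": the same for the moment, N m; "grip_width": finger opening in m.
Only numpy, scipy, OpenCV 4.12 (cv2) and the standard library are available. Lean on these libraries where they do the work, as an engineer would, in place of code of your own. Each camera call takes 0.05 s, during which the arm holds its last target.

## Working session

There is one attempt and no reset: what is moved stays moved. The work goes in short steps, Python scripts to look and compute and a tool call to move; the robot and the scene stay as the last step left them, time stands still between calls to the robot, and variables do not carry over. Pictures are saved under pics/ and viewed, and the job is handed in when it is done.

Besides the shell and the picture viewer there is one more tool, called after "Call:" by a JSON object that holds its "fn" and its "kwargs", one argument or row to a line. send_rows: Moves the arm, as the interface text tells. Its arguments: {"type":"object","properties":{"plan":{"type":"array","items":{"type":"array","items":{"type":"array","items":{"type":"number"}}}},"jaw":{"type":"number"}},"required":["plan"]}

```bash
mkdir -p pics; ls
python3 - <<'E'
from workcell import robot
import cv2,numpy as np
s=robot.sense()
for k,v in s.items(): print(k,np.round(v,4).tolist())
for n in("scene","top"):
    d=robot.snapshot(n); cv2.imwrite(f"pics/{n}0.png",d["pixels"]); np.savez(f"{n}0.npz",**d)
    print(n,d["mtx"],d["origin"],d["rotation"],{k for k in d})
E
```

```text
pics
clock 0.0
joint_pos [-74.5523, 39.5335, -11.1456, 89.7453, 9.0144, 51.7082, -12.3239]
qvel [-0.0602, -0.0734, -0.0494, 0.0289, -0.0412, 0.0592, 0.0464]
joint_torque [0.001, -52.7557, -1.2664, -15.3434, -0.0526, 0.0063, 0.0002]
ee_pos [0.1459, 0.6071, 0.2379]
eef_rot [[0.2335, 0.9724, -0.0003], [0.9724, -0.2335, -0.0018], [-0.0018, 0.0001, -1.0]]
contact_force [-0.017, 0.5526, 0.6314]
torque [-0.0136, -0.0374, -0.0352]
grip_width 0.0882
scene [[442.39646546   0.         249.66793216]
 [  0.         442.39646546 191.56558778]
 [  0.           0.           1.        ]] [-0.02261283 -1.10565952  0.80373338] [[ 0.85992292  0.25447579 -0.44246429]
 [-0.51036728  0.44158668 -0.73792035]
 [ 0.00760348  0.86037392  0.50960662]] {'mtx', 'z_map', 'pixels', 'origin', 'rotation'}
top [[424.29630857   0.         253.57685507]
 [  0.         424.29630857 190.8974116 ]
 [  0.           0.           1.        ]] [ 0.25919773 -0.03571016  1.62335378] [[-0.03958537  0.97623666 -0.213061  ]
 [-0.999203   -0.03757891  0.01346051]
 [ 0.00513404  0.21342403  0.97694617]] {'mtx', 'z_map', 'pixels', 'origin', 'rotation'}
```

View pics/scene0.png

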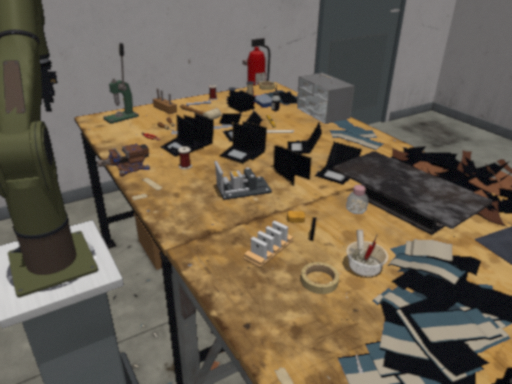

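View pics/top0.png

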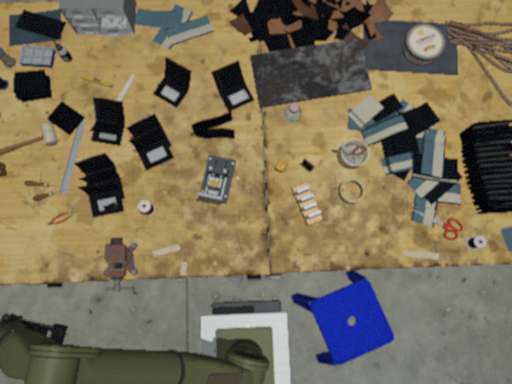

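```bash
cat > h.py <<'E'
import numpy as np,cv2
def load(n): return dict(np.load(n+".npz"))
def world(d,u,v,z=None):
    K=d["mtx"]; 
    if z is None:
        z=d["z_map"][int(round(v)),int(round(u))]
    c=np.array([(u-K[0,2])/K[0,0],-(v-K[1,2])/K[1,1],-1])*z
    return d["rotation"]@c+d["origin"]
def plane(d,u,v,h):
    o=d["origin"]; r=world(d,u,v,1.0)-o
    return o+r*(h-o[2])/r[2]
def cloud(d):
    K=d["mtx"];v,u=np.mgrid[:384,:512];z=d["z_map"]
    c=np.stack([(u-K[0,2])/K[0,0]*z,-(v-K[1,2])/K[1,1]*z,-z],-1)
    return c@d["rotation"].T+d["origin"]
def proj(d,p):
    c=d["rotation"].T@(np.array(p)-d["origin"]);K=d["mtx"]
    return K[0,0]*c[0]/-c[2]+K[0,2],-K[1,1]*c[1]/-c[2]+K[1,2]
def crop(d,x0,y0,x1,y1,f,name):
    im=cv2.resize(d["pixels"][y0:y1,x0:x1],None,fx=f,fy=f,interpolation=cv2.INTER_CUBIC)
    cv2.imwrite(name,im)
E
python3 - <<'E'
from h import *
a=load("scene0");b=load("top0")
crop(a,200,140,360,300,5-1,"pics/c1.png") 
crop(a,205,150,285,210,10,"pics/c2.png")
crop(b,190,145,250,210,9,"pics/c3.png")
crop(b,265,145,370,230,7,"pics/c4.png")
for d,pts in((a,[(242,180),(268,240),(185,157)]),(b,[(215,180),(307,203),(145,207),(282,165),(350,190)])):
    for p in pts: print(p,world(d,*p).round(4))
E
```

```text
(242, 180) [0.651  0.0707 0.0479]
(268, 240) [ 0.5329 -0.2809  0.0591]
(185, 157) [0.5487 0.3317 0.0511]
(215, 180) [0.6451 0.0863 0.0716]
(307, 203) [ 0.5526 -0.2607  0.024 ]
(145, 207) [0.552  0.3475 0.072 ]
(282, 165) [ 0.7059 -0.1725  0.0291]
(350, 190) [ 0.6017 -0.4355  0.0029]
```

View pics/c2.png

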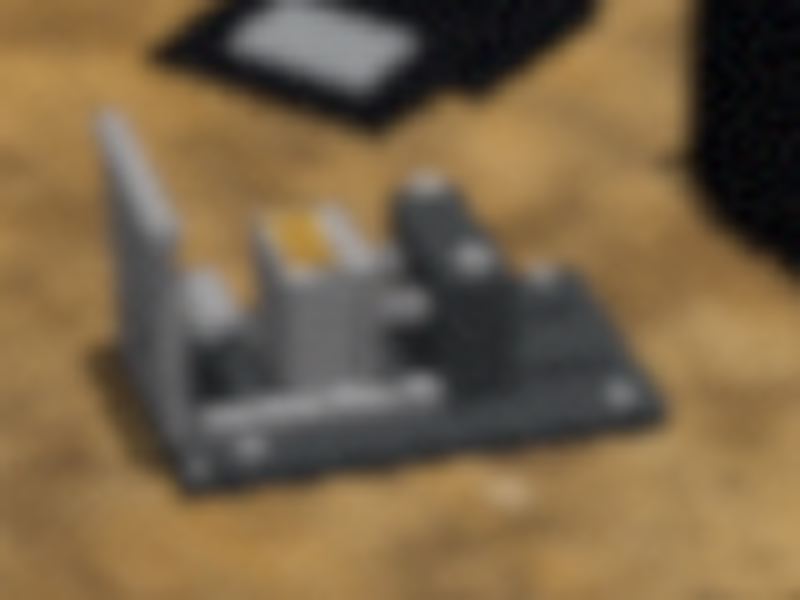

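View pics/c3.png

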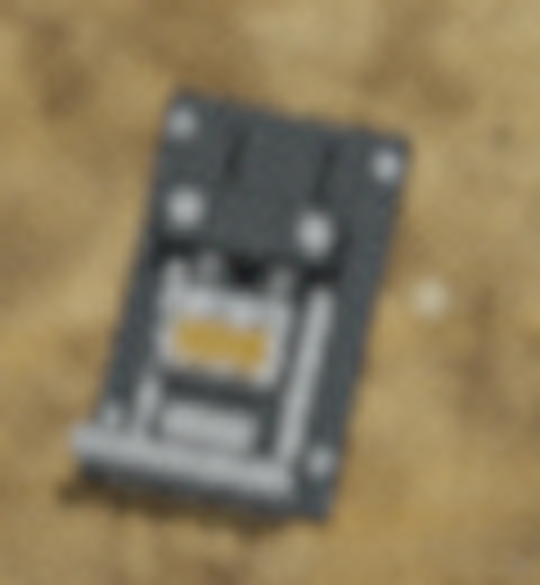

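View pics/c4.png

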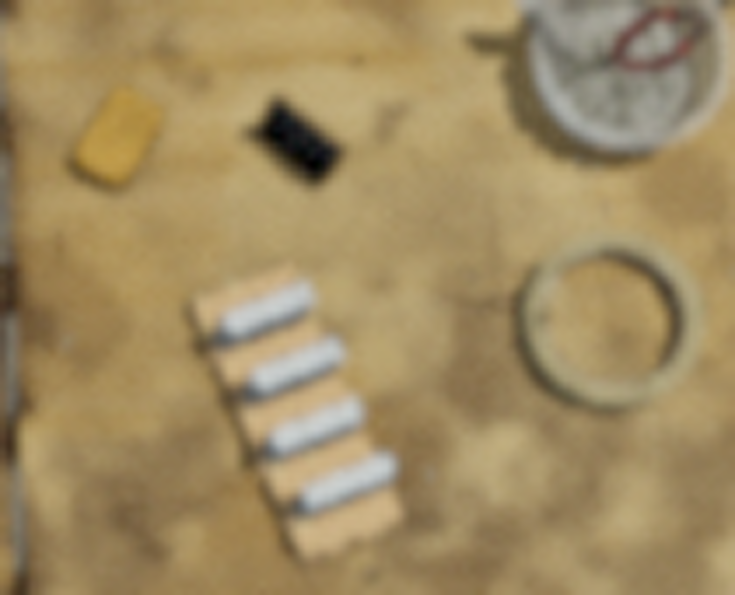

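View pics/c1.png

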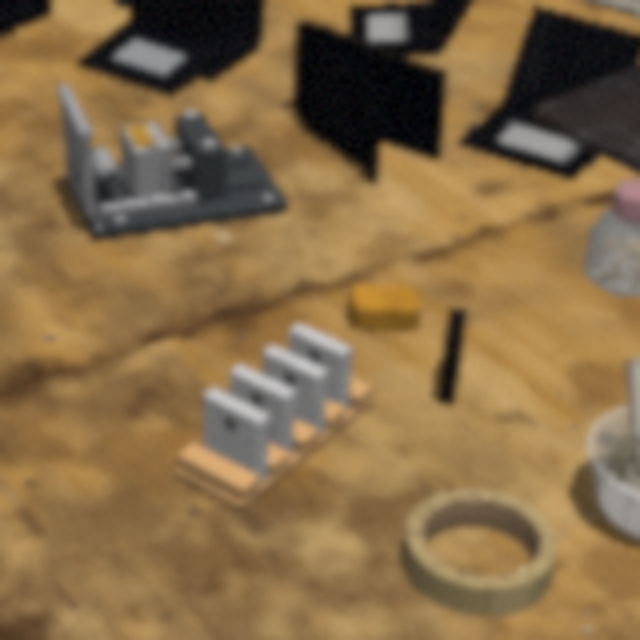

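Run:
```python
from h import *
a=load("scene0");b=load("top0")
T=lambda x,y:(190+(x+.5)/9-.5,145+(y+.5)/9-.5)
S=lambda x,y:(205+(x+.5)/10-.5,150+(y+.5)/10-.5)
print("top")
for n,p,h in [("BL",(178,92),.012),("BR",(408,138),.012),("FR",(322,515),.006),("boltBL",(182,122),.014),("boltBR",(388,165),.014),("boltFL",(112,415),.014),("boltFR",(320,460),.014),("brassTL",(180,322),.067),("brassTR",(270,340),.067),("brassBR",(262,375),.067),("brassBL",(172,355),.067),("railL",(78,440),.099),("railR",(290,487),.099),("rollL",(165,420),.044),("rollR",(252,440),.044),("stopL",(187,207),.064),("stopR",(317,235),.064)]:
    print(n,(plane(b,*T(*p),h)*1000).round(1))
print("scene")
for n,p,h in [("BRtop",(663,400),.012),("FRbot",(187,492),.0),("boltFR",(250,445),.014),("boltBR",(620,392),.014),("boltBL",(543,272),.014),("railR",(170,232),.099),("railL",(105,112),.099),("rollR",(235,325),.044),("blockFL",(262,220),.067),("blockFR",(285,275),.067),("blockBR",(385,260),.067),("stopL",(428,180),.064),("stopR",(472,255),.064),("brassFL",(273,215),.067),("brassFR",(300,268),.067),("brassBR",(328,258),.067),("brassBL",(305,207),.067)]:
    print(n,(plane(a,*S(*p),h)*1000).round(1))
```

```text
top
BL [763.6 111.3  12. ]
BR [738.7  10.9  12. ]
FR [573.   53.2   6. ]
boltBL [749.2 109.6  14. ]
boltBR [726.2  19.9  14. ]
boltFL [618.8 142.1  14. ]
boltFR [595.5  53.   14. ]
brassTL [645.8 107.2  67. ]
brassTR [636.6  69.7  67. ]
brassBR [621.7  73.4  67. ]
brassBL [631.7 110.8  67. ]
railL [589.9 146.7  99. ]
railR [567.   60.8  99. ]
rollL [609.1 116.4  44. ]
rollR [599.   79.8  44. ]
stopL [696.5 103.7  64. ]
stopR [682.1  49.   64. ]
scene
BRtop [737.   15.4  12. ]
FRbot [570.9  61.9   0. ]
boltFR [594.   58.2  14. ]
boltBR [724.9  24.9  14. ]
boltBL [747.7 113.7  14. ]
railR [570.7  68.9  99. ]
railL [592.3 159.9  99. ]
rollR [604.9  88.3  44. ]
blockFL [630. 114.  67.]
blockFR [617.5  74.5  67. ]
blockBR [652.9  66.7  67. ]
stopL [699.3 116.   64. ]
stopR [683.9  59.4  64. ]
brassFL [635.1 115.3  67. ]
brassFR [624.5  76.3  67. ]
brassBR [636.4  77.8  67. ]
brassBL [647.9 115.   67. ]
```

Run:
```python
from h import *
a=load("scene0");b=load("top0")
for n,d in(("s",a),("t",b)):
    P=cloud(d)*1000
    for x in (500,600,700,800):
        for y in (250,0,-80,-180,-350):
            m=(abs(P[...,0]-x)<30)&(abs(P[...,1]-y)<20)&(abs(P[...,2])<20)&(d["z_map"]>0)
            print(n,x,y,m.sum(),np.median(P[m][:,2]).round(1) if m.any() else None, P[m][:,2].std().round(1) if m.any() else None)
# top patches: heights
for n,d in(("s",a),("t",b)):
    P=cloud(d)*1000
    for lo,hi in((55,75),(90,110),(8,18)):
        m=(P[...,0]>550)&(P[...,0]<780)&(P[...,1]>-10)&(P[...,1]<180)&(P[...,2]>lo)&(P[...,2]<hi)
        print(n,lo,m.sum(),P[m].mean(0).round(1),P[m].min(0).round(1),P[m].max(0).round(1))
```

```text
s 500 250 88 1.1 2.0
s 500 0 122 1.2 1.5
s 500 -80 137 1.0 1.7
s 500 -180 157 3.6 1.6
s 500 -350 221 3.4 1.6
s 600 250 80 1.2 2.1
s 600 0 112 1.0 1.9
s 600 -80 122 0.8 1.7
s 600 -180 29 3.9 1.8
s 600 -350 183 3.7 1.4
s 700 250 71 1.4 1.9
s 700 0 131 1.9 4.7
s 700 -80 112 0.9 1.9
s 700 -180 140 5.8 5.8
s 700 -350 179 3.6 1.4
s 800 250 84 1.8 4.5
s 800 0 96 1.2 2.8
s 800 -80 106 1.2 1.8
s 800 -180 116 4.1 1.7
s 800 -350 86 3.6 1.9
t 500 250 160 -0.0 3.7
t 500 0 153 -0.1 3.7
t 500 -80 156 -0.7 3.5
t 500 -180 159 2.3 3.5
t 500 -350 158 2.3 4.0
t 600 250 156 -0.8 4.0
t 600 0 159 0.8 3.6
t 600 -80 149 -0.7 4.2
t 600 -180 156 2.6 3.4
t 600 -350 152 2.5 3.8
t 700 250 146 -0.0 4.1
t 700 0 156 0.6 4.9
t 700 -80 148 0.8 3.7
t 700 -180 87 4.5 5.8
t 700 -350 139 2.6 4.1
t 800 250 138 0.7 5.1
t 800 0 141 -0.5 4.1
t 800 -80 140 0.3 3.8
t 800 -180 140 2.9 4.0
t 800 -350 139 3.2 4.1
s 55 238 [645.7  79.1  65. ] [563.3  38.3  55. ] [703.8 146.2  74.3]
s 90 62 [572.8  97.8 102.3] [560.4  58.3  90. ] [590.4 145.4 109.4]
s 8 445 [667.5  59.1  13.4] [563.2   8.4   8. ] [759.2 160.   18. ]
t 55 285 [660.7  83.8  65.2] [569.7  40.3  55. ] [711.3 140.9  74.8]
t 90 78 [580.4 104.1 103. ] [565.6  63.1  95.8] [595.4 147.7 109.7]
t 8 542 [682.   76.3  12.6] [557.9  -9.1   8. ] [776.3 174.1  18. ]
```

Run:
```python
from h import *
a=load("scene0");b=load("top0")
for n,d in(("t",b),("s",a)):
    P=cloud(d)*1000
    hsv=cv2.cvtColor(d["pixels"],cv2.COLOR_BGR2HSV)
    reg=(P[...,0]>480)&(P[...,0]<680)&(P[...,1]>-360)&(P[...,1]<-190)
    m=(reg&(hsv[...,1]<60)&(hsv[...,2]>(150 if n=="t" else 110))).astype(np.uint8)
    if n=="t":
        k,l,st,ce=cv2.connectedComponentsWithStats(m)
        for i in range(1,k):
            if st[i,4]<10: continue
            pts=np.argwhere(l==i)[:,::-1].astype(np.float32)
            w=d["pixels"][...,1][l==i].astype(float)-90
            W=np.array([plane(d,u,v,.0655)[:2]*1000 for u,v in pts])
            c=W.mean(0); ev,V=np.linalg.eigh(np.cov((W-c).T)); 
            print(i,st[i,4],c.round(1),np.degrees(np.arctan2(V[1,1],V[0,1])).round(1),(2*np.sqrt(3*ev)).round(1))
    mm=reg&(P[...,2]>58)&(P[...,2]<72)
    k,l,st,ce=cv2.connectedComponentsWithStats(mm.astype(np.uint8))
    for i in range(1,k):
        if st[i,4]>8:
            W=P[l==i]; c=W.mean(0); ev,V=np.linalg.eigh(np.cov((W[:,:2]-c[:2]).T))
            print(n,"depth",st[i,4],c.round(1),np.degrees(np.arctan2(V[1,1],V[0,1])).round(1),(2*np.sqrt(3*ev)).round(1))
# scene clicks spacer tops in c1 (offset 200,140, x4)
S=lambda x,y:(200+(x+.5)/4-.5,140+(y+.5)/4-.5)
for t in [[(207,392),(267,428)],[(233,368),(293,402)],[(266,347),(325,380)],[(291,326),(350,352)]]:
    print([(plane(a,*S(*p),.0655)*1000).round(1)[:2].tolist() for p in t])
```

```text
1 58 [ 601.5 -243.1] 109.5 [15.6 53.9]
2 60 [ 570.1 -256.5] 109.1 [15.8 54.2]
3 64 [ 535.6 -265.1] 109.6 [18.  51.4]
4 67 [ 505.3 -280.4] 111.2 [18.  52.4]
t depth 41 [ 601.5 -241.    64.6] 110.5 [13.1 50.1]
t depth 45 [ 570.1 -255.7   65. ] 109.8 [13.  52.7]
t depth 47 [ 537.5 -265.2   65.1] 110.6 [13.7 51.9]
t depth 42 [ 506.3 -278.6   65.4] 110.0 [12.1 52.4]
s depth 75 [ 595.4 -242.7   64.4] 110.7 [14.1 51.1]
s depth 82 [ 565.1 -258.4   64.5] 111.6 [14.3 51.7]
s depth 83 [ 532.  -267.3   64.8] 111.6 [13.3 53.4]
s depth 87 [ 501.4 -281.6   64.8] 108.8 [14.1 53.9]
[[494.0, -255.5], [508.3, -310.8]]
[[524.6, -240.4], [539.5, -295.2]]
[[558.8, -230.3], [573.1, -285.1]]
[[589.1, -216.9], [607.8, -265.9]]
```

Run:
```python
from h import *
a=load("scene0");b=load("top0")
for n,d in(("t",b),("s",a)):
    P=cloud(d)*1000
    hsv=cv2.cvtColor(d["pixels"],cv2.COLOR_BGR2HSV)
    reg=(P[...,0]>540)&(P[...,0]<790)&(P[...,1]>-10)&(P[...,1]<180)
    for nm,lo,hi in(("rail",92,112),("blk/stop",58,74)):
        k,l,st,ce=cv2.connectedComponentsWithStats((reg&(P[...,2]>lo)&(P[...,2]<hi)).astype(np.uint8))
        for i in range(1,k):
            if st[i,4]>8:
                W=P[l==i]; (cx,sz,an)=cv2.minAreaRect(W[:,:2].astype(np.float32)); c=W.mean(0);ev,V=np.linalg.eigh(np.cov((W[:,:2]-c[:2]).T))
                print(n,nm,st[i,4],c.round(1),np.degrees(np.arctan2(V[1,1],V[0,1])).round(1),(2*np.sqrt(3*ev)).round(1),"rect",np.round(cx,1),np.round(sz,1),round(an,1))
    if n=="t":
        m=reg&(hsv[...,1]<90); m=cv2.morphologyEx(m.astype(np.uint8),cv2.MORPH_OPEN,np.ones((3,3)))
        k,l,st,ce=cv2.connectedComponentsWithStats(m); i=1+st[1:,4].argmax()
        cs=cv2.findContours((l==i).astype(np.uint8),cv2.RETR_EXTERNAL,cv2.CHAIN_APPROX_NONE)[0][0][:,0]
        W=np.array([plane(d,u,v,.012)[:2]*1000 for u,v in cs],np.float32)
        print("plate",cv2.minAreaRect(W))
    br=reg&(hsv[...,1]>120)&(hsv[...,0]>8)&(hsv[...,0]<30)&(P[...,2]>55)
    print(n,"brass",br.sum(),P[br].mean(0).round(1))
```

```text
t rail 80 [580.4 104.  103.2] 75.6 [11.9 90.8] rect [580.8 104.9] [87.5 12.3] 76.3
t blk/stop 138 [689.2  77.6  65.2] 76.2 [29.1 72.7] rect [689.7  76.8] [72.1 30.4] 76.9
t blk/stop 110 [640.   88.5  66.7] 72.8 [33.6 49.7] rect [641.2  89.1] [48.8 33.3] 77.3
plate ((666.744140625, 86.58912658691406), (119.98892211914062, 182.5128631591797), 75.71187591552734)
t brass 17 [635.1  89.6  68.6]
s rail 58 [573.   98.  103.1] 76.3 [ 11.7 100.7] rect [574.7 102.5] [89.3 11.7] 75.0
s blk/stop 94 [681.9  73.7  65.2] 78.5 [29.1 78.2] rect [684.3  76.7] [76.7 29.5] 77.1
s blk/stop 29 [571.9  94.   65.3] 78.3 [ 6.1 97.4] rect [576.  104.4] [85.1  7.1] 76.3
s blk/stop 90 [632.5  83.9  66.8] 81.5 [33.5 55.5] rect [635.9  90.6] [62.6 32.9] 76.5
s brass 18 [635.7  94.1  69.6]
```

```bash
cat >> h.py <<'E'
O=np.array([676.,80.]);YAW=-14.2
def fw(x,y):
    c,s=np.cos(np.radians(YAW)),np.sin(np.radians(YAW))
    return O+np.array([c*x-s*y,s*x+c*y])
def wf(p):
    c,s=np.cos(np.radians(YAW)),np.sin(np.radians(YAW));d=np.array(p[:2])-O
    return np.array([c*d[0]+s*d[1],-s*d[0]+c*d[1]])
from scipy.spatial.transform import Rotation as R
def delta(xy,z,jawdeg):
    "remaining shift and turn for TCP at world xy(mm), z, tool down, jaw axis at jawdeg"
    from workcell import robot
    s=robot.sense();p=np.array(s["ee_pos"])*1000;M=np.array(s["eef_rot"])
    t=np.radians(jawdeg);x=np.array([np.cos(t),np.sin(t),0]);
    if x@M[:,0]<0:x=-x
    zz=np.array([0,0,-1.]);G=np.stack([x,np.cross(zz,x),zz],1)
    rv=R.from_matrix(G@M.T).as_rotvec()
    print("t",s["clock"],"pos",p.round(1),"frame",wf(p).round(1),"F",np.round(s["contact_force"],1),"w",round(s["grip_width"]*1000,1))
    print("shift",(np.array([*xy,z])-p).round(1),"turn",rv.round(3))
E
python3 -c "
from h import *
delta(fw(-78,0),150,75.8)"
```

```text
t 0.1 pos [145.9 607.1 238. ] frame [-643.2  381. ] F [ 0.5 -0.5  0. ] w 88.1
shift [ 454.5 -508.   -88. ] turn [ 0.002 -0.    -0.012]
```

Call:
{"fn": "send_rows", "kwargs": {
  "plan": [
    [[35,-40,0,0,0,0],[35,-40,0,0,0,0],[35,-40,0,0,0,0],[35,-40,0,0,0,0],[35,-40,0,0,0,0]]
  ],
  "jaw": 1
}}

```text
clock: 0.6
ee_pos: [0.3055, 0.4186, 0.2361]
eef_rot: [[0.218, 0.976, -0.007], [0.976, -0.218, 0.002], [0.0, -0.007, -1.0]]
contact_force: [0.9, -0.2, -0.4]
grip_width: 0.0502
```

Call:
{"fn": "send_rows", "kwargs": {
  "plan": [
    [[33,-36,0,0,0,0],[33,-36,0,0,0,0],[33,-36,0,0,0,0],[33,-36,0,0,0,0],[33,-36,0,0,0,0]]
  ]
}}

```text
clock: 1.1
ee_pos: [0.4723, 0.2324, 0.2352]
eef_rot: [[0.216, 0.976, -0.008], [0.976, -0.216, -0.0], [-0.002, -0.008, -1.0]]
contact_force: [0.5, 1.3, -0.4]
grip_width: 0.0101
```

Call:
{"fn": "send_rows", "kwargs": {
  "plan": [
    [[30,-31,0,0,0,0],[30,-31,0,0,0,0],[30,-31,0,0,0,0],[20,-20,0,0,0,0],[10,-10,0,0,0,0]]
  ]
}}

```text
clock: 1.6
ee_pos: [0.5986, 0.0957, 0.2333]
eef_rot: [[0.226, 0.974, -0.01], [0.974, -0.226, -0.004], [-0.007, -0.009, -1.0]]
contact_force: [-1.1, -0.0, 0.4]
grip_width: 0.0003
```

```bash
python3 -c "
from h import *
delta(fw(-78,0),150,75.8)"
```

```text
t 1.6 pos [598.6  95.7 233.3] frame [-78.9  -3.7] F [-1.1 -0.   0.4] w 0.3
shift [  1.8   3.4 -83.3] turn [ 0.004 -0.01  -0.02 ]
```

Call:
{"fn": "send_rows", "kwargs": {
  "plan": [
    [[1,2,-40,0.004,-0.01,-0.02],[1,1,-40,0,0,0],[0,0,-10,0,0,0],[0,0,0,0,0,0]]
  ]
}}

```text
clock: 2.0
ee_pos: [0.6019, 0.0983, 0.1415]
eef_rot: [[0.249, 0.968, 0.002], [0.968, -0.249, 0.001], [0.002, 0.002, -1.0]]
contact_force: [0.2, -0.6, -0.2]
grip_width: 0.0004
```

Run:
```python
from h import *
from workcell import robot
delta(fw(-78,0),88,75.8)
a=robot.snapshot("scene");b=robot.snapshot("top")
crop(a,190,100,290,210,6,"pics/d1.png");crop(b,180,140,260,220,7,"pics/d2.png")
p=np.array(robot.sense()["ee_pos"]);print(proj(a,p),proj(b,p))
```

```text
t 2.0 pos [601.9  98.3 141.5] frame [-76.4  -0.4] F [ 0.2 -0.6 -0.2] w 0.4
shift [ -1.5   0.8 -53.5] turn [-0.001  0.002  0.004]
(np.float64(225.62422546475614), np.float64(155.39648996861789)) (np.float64(210.10998934867703), np.float64(186.7724106790539))
```

View pics/d1.png

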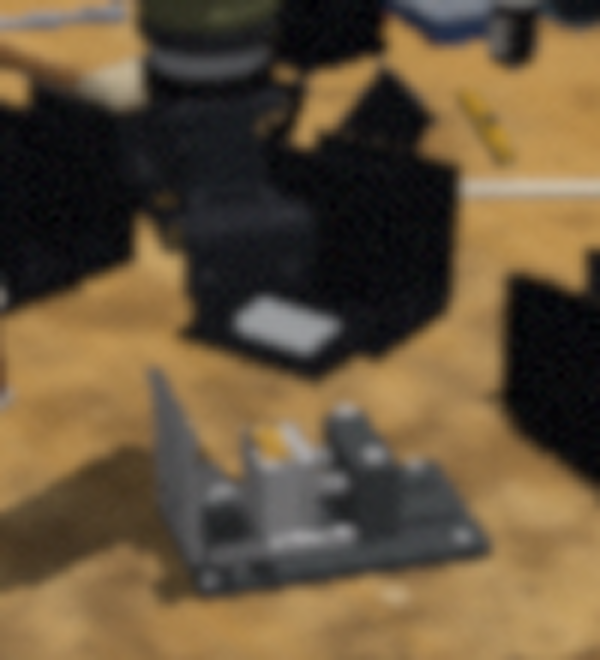

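Call:
{"fn": "send_rows", "kwargs": {
  "plan": [
    [[-1,1,-25,0,0,0],[-1,0,-20,0,0,0],[0,0,-8,0,0,0],[0,0,-2,0,0,0]]
  ]
}}

```text
clock: 2.5
ee_pos: [0.6062, 0.103, 0.0952]
eef_rot: [[0.247, 0.969, 0.02], [0.969, -0.248, 0.006], [0.011, 0.018, -1.0]]
contact_force: [-0.4, 0.2, 0.2]
grip_width: 0.0004
```

Call:
{"fn": "send_rows", "kwargs": {
  "plan": [
    [[-10,2.5,0,0,0,0],[-10,2.5,0,0,0,0],[-12,3,-1,0,0,0],[-12,3,-1,0,0,0],[-12,3,-1,0,0,0]]
  ]
}}

```text
clock: 3.0
ee_pos: [0.5504, 0.1187, 0.0977]
eef_rot: [[0.249, 0.968, 0.03], [0.968, -0.249, 0.009], [0.016, 0.027, -1.0]]
contact_force: [-0.3, -0.1, -0.4]
grip_width: 0.0004
```

Run:
```python
from h import *
from workcell import robot
delta(fw(-140,0),85,75.8)
a=robot.snapshot("scene");b=robot.snapshot("top")
crop(a,190,100,290,210,6,"pics/e1.png");crop(b,180,140,260,220,7,"pics/e2.png")
```

```text
t 3.0 pos [550.4 118.7  97.7] frame [-131.2    6.7] F [-0.3 -0.1 -0.4] w 0.4
shift [-10.1  -4.3 -12.7] turn [-0.009  0.03   0.004]
```

View pics/e1.png

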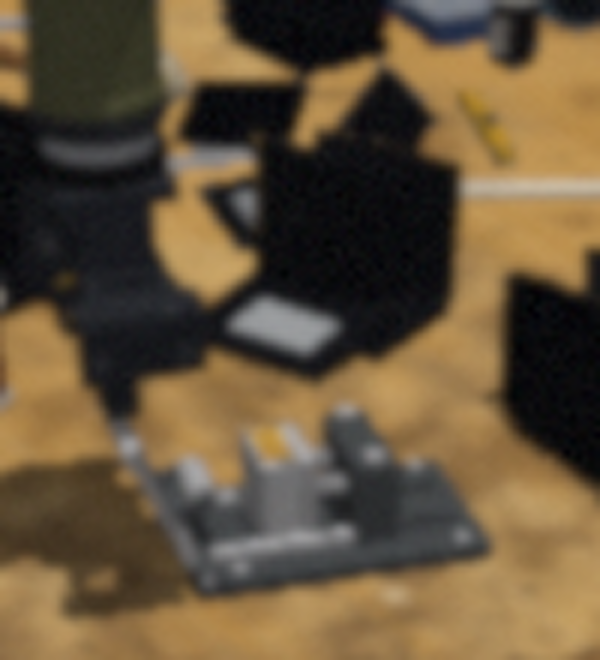

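Call:
{"fn": "send_rows", "kwargs": {
  "plan": [
    [[-8,0,-2,-0.009,0.03,0],[-8,0,-2,0,0,0],[-8,1,-2,0,0,0],[0,0,0,0,0,0]]
  ]
}}

```text
clock: 3.5
ee_pos: [0.5249, 0.1205, 0.0933]
eef_rot: [[0.247, 0.969, 0.001], [0.969, -0.247, 0.001], [0.001, 0.001, -1.0]]
contact_force: [-0.9, 0.2, -0.0]
grip_width: 0.0004
```

Call:
{"fn": "send_rows", "kwargs": {
  "plan": [
    [[8,0,20,0,0,0],[5,0,40,0,0,0],[0,0,40,0,0,0],[0,0,0,0,0,0]]
  ]
}}

```text
clock: 3.9
ee_pos: [0.5373, 0.1199, 0.1958]
eef_rot: [[0.247, 0.969, 0.0], [0.969, -0.247, -0.0], [-0.0, 0.0, -1.0]]
contact_force: [0.9, -0.1, 0.5]
grip_width: 0.0006
```

Run:
```python
from h import *
from workcell import robot
delta((601,-243.5),160,110)
a=robot.snapshot("scene");b=robot.snapshot("top")
np.savez("scene1.npz",**a);np.savez("top1.npz",**b)
crop(a,190,100,290,210,6,"pics/f1.png");crop(b,180,140,260,220,7,"pics/f2.png")
```

```text
t 3.9 pos [537.3 119.9 195.8] frame [-144.2    4.6] F [ 0.9 -0.1  0.5] w 0.6
shift [  63.7 -363.4  -35.8] turn [0.    0.    0.598]
```

View pics/f1.png

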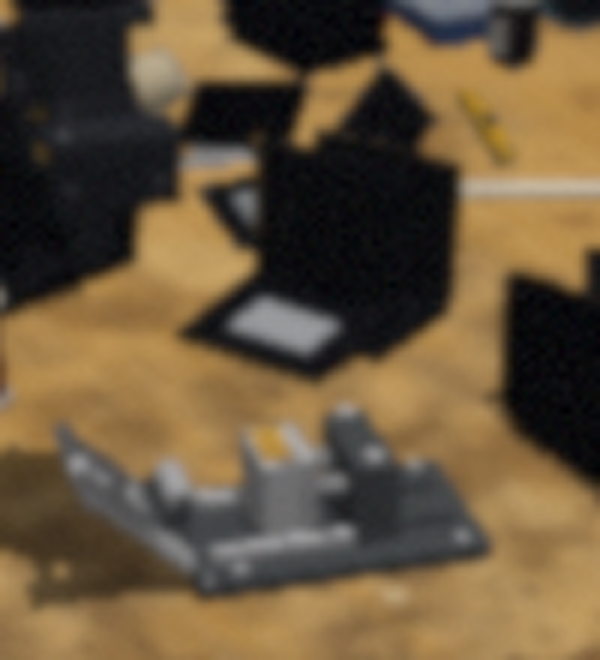

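Call:
{"fn": "send_rows", "kwargs": {
  "plan": [
    [[9,-40,0,0,0,0.1],[9,-40,0,0,0,0.1],[9,-40,0,0,0,0.1],[9,-40,0,0,0,0.1],[9,-40,0,0,0,0.1]]
  ],
  "jaw": -1
}}

```text
clock: 4.5
ee_pos: [0.5753, -0.0776, 0.1853]
eef_rot: [[-0.285, 0.958, -0.017], [0.959, 0.285, -0.003], [0.002, -0.017, -1.0]]
contact_force: [1.7, 1.1, -0.5]
grip_width: 0.0387
```

Call:
{"fn": "send_rows", "kwargs": {
  "plan": [
    [[9,-40,0,0,0,0.1],[5,-40,0,0,0,0],[5,-40,-5,0,0,0],[3,-30,-10,0,0,0],[0,-5,-10,0,0,0]]
  ]
}}

```text
clock: 5.0
ee_pos: [0.5927, -0.2467, 0.1503]
eef_rot: [[-0.378, 0.926, -0.028], [0.926, 0.378, -0.005], [0.006, -0.028, -1.0]]
contact_force: [-0.1, -0.2, -0.5]
grip_width: 0.0781
```

Run:
```python
from h import *
delta((601,-243.5),110,110)
```

```text
t 5.0 pos [ 592.7 -246.7  150.3] frame [  -0.7 -337.2] F [-0.1 -0.2 -0.5] w 78.1
shift [  8.3   3.2 -40.3] turn [ 0.005 -0.028 -0.038]
```

Call:
{"fn": "send_rows", "kwargs": {
  "plan": [
    [[8,3,-10,0.005,-0.028,-0.038],[0,0,-20,0,0,0],[0,0,-8,0,0,0],[0,0,0,0,0,0]]
  ]
}}

```text
clock: 5.4
ee_pos: [0.5961, -0.2405, 0.1032]
eef_rot: [[-0.341, 0.94, -0.01], [0.94, 0.341, 0.006], [0.01, -0.007, -1.0]]
contact_force: [0.3, 0.7, -0.8]
grip_width: 0.0879
```

Run:
```python
from h import *
from workcell import robot
delta((601,-243.5),36,110)
a=robot.snapshot("scene");b=robot.snapshot("top")
crop(a,220,160,310,270,6,"pics/g1.png");crop(b,260,150,360,240,7,"pics/g2.png")
p=np.array(robot.sense()["ee_pos"]);print(proj(a,p),proj(b,p))
```

```text
t 5.4 pos [ 596.1 -240.5  103.2] frame [   1.2 -330.3] F [ 0.3  0.7 -0.8] w 87.9
shift [  4.9  -3.  -67.2] turn [-0.006 -0.01   0.001]
(np.float64(279.6766198615276), np.float64(213.1437187069202)) (np.float64(303.6015005408908), np.float64(187.27461006563487))
```

View pics/g1.png

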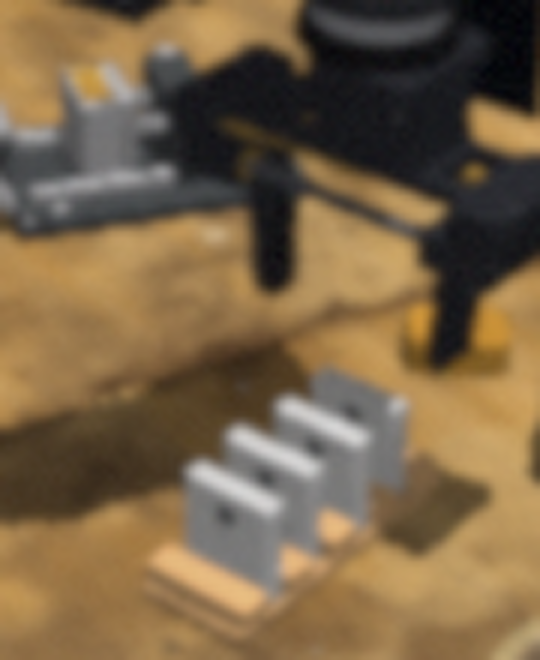

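View pics/g2.png

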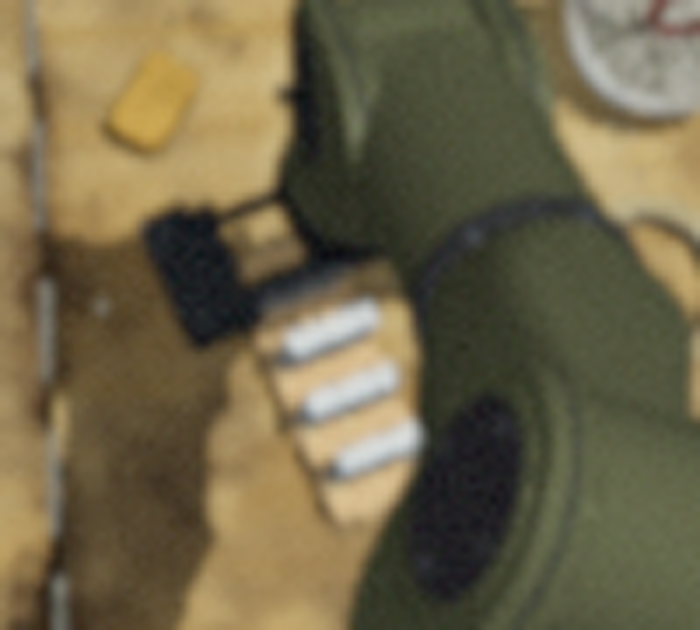

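Call:
{"fn": "send_rows", "kwargs": {
  "plan": [
    [[5,-3,-20,-0.006,-0.01,0],[0,0,-20,0,0,0],[0,0,-15,0,0,0],[0,0,-3,0,0,0],[0,0,0,0,0,0]]
  ]
}}

```text
clock: 6.0
ee_pos: [0.6063, -0.2423, 0.0496]
eef_rot: [[-0.343, 0.939, 0.011], [0.939, 0.343, -0.002], [-0.005, 0.01, -1.0]]
contact_force: [-0.4, -0.5, -0.8]
grip_width: 0.0881
```

Run:
```python
from h import *
delta((601,-243.5),36,110)
```

```text
t 6.0 pos [ 606.3 -242.3   49.6] frame [  11.4 -329.5] F [-0.4 -0.5 -0.8] w 88.1
shift [ -5.3  -1.2 -13.6] turn [ 0.002  0.011 -0.001]
```

Call:
{"fn": "send_rows", "kwargs": {
  "plan": [
    [[-5,-1,-7,0.002,0.011,0],[0,0,-6,0,0,0],[0,0,0,0,0,0]]
  ]
}}

```text
clock: 6.3
ee_pos: [0.602, -0.2436, 0.0376]
eef_rot: [[-0.343, 0.939, 0.002], [0.939, 0.343, -0.0], [-0.001, 0.002, -1.0]]
contact_force: [-0.3, -0.8, -0.5]
grip_width: 0.0882
```

Run:
```python
from h import *
delta((601,-243.5),36,110)
```

```text
t 6.3 pos [ 602.  -243.6   37.6] frame [   7.7 -331.9] F [-0.3 -0.8 -0.5] w 88.2
shift [-1.   0.1 -1.6] turn [ 0.     0.002 -0.001]
```

Close the jaws on the first plate.

Call:
{"fn": "send_rows", "kwargs": {
  "plan": [
    [[0,0,0,0,0,0],[0,0,0,0,0,0],[0,0,0,0,0,0],[0,0,0,0,0,0],[0,0,0,0,0,0]]
  ],
  "jaw": 1
}}

```text
clock: 6.8
ee_pos: [0.6026, -0.2439, 0.0385]
eef_rot: [[-0.343, 0.939, 0.003], [0.939, 0.343, -0.001], [-0.002, 0.003, -1.0]]
contact_force: [0.3, 0.2, 0.2]
grip_width: 0.0503
```

Run:
```python
from h import *
delta((601,-243.5),36,110)
```

```text
t 6.8 pos [ 602.6 -243.9   38.5] frame [   8.3 -332. ] F [0.3 0.2 0.2] w 50.3
shift [-1.6  0.4 -2.5] turn [ 0.001  0.003 -0.001]
```

Call:
{"fn": "send_rows", "kwargs": {
  "plan": [
    [[-1,0,10,0,0,0],[0,0,20,0,0,0],[0,0,35,0,0,0],[0,0,35,0,0,0],[0,0,10,0,0,0]]
  ]
}}

```text
clock: 7.3
ee_pos: [0.5992, -0.2428, 0.1517]
eef_rot: [[-0.344, 0.939, -0.001], [0.939, 0.344, 0.001], [0.001, -0.001, -1.0]]
contact_force: [1.1, 0.7, -0.9]
grip_width: 0.0496
```

Run:
```python
from h import *
delta(fw(-68,0),130,75.8)
```

```text
t 7.3 pos [ 599.2 -242.8  151.7] frame [   4.7 -331.8] F [ 1.1  0.7 -0.9] w 49.6
shift [ 10.9 339.5 -21.7] turn [-0.001 -0.001 -0.599]
```

Call:
{"fn": "send_rows", "kwargs": {
  "plan": [
    [[2,38,0,0,0,-0.1],[2,40,0,0,0,-0.1],[2,40,0,0,0,-0.1],[2,40,0,0,0,-0.1],[2,40,0,0,0,-0.1]]
  ]
}}

```text
clock: 7.8
ee_pos: [0.6073, -0.051, 0.1532]
eef_rot: [[0.185, 0.983, -0.001], [0.983, -0.185, -0.007], [-0.007, 0.0, -1.0]]
contact_force: [-0.2, 0.6, -0.5]
grip_width: 0.0501
```

Call:
{"fn": "send_rows", "kwargs": {
  "plan": [
    [[2,40,0,0,0,-0.1],[2,40,0,0,0,0],[0,40,0,0,0,0],[0,20,0,0,0,0],[0,5,0,0,0,0]]
  ]
}}

```text
clock: 8.3
ee_pos: [0.6081, 0.1083, 0.1517]
eef_rot: [[0.279, 0.96, -0.005], [0.96, -0.279, -0.003], [-0.004, -0.004, -1.0]]
contact_force: [-0.5, 0.1, -0.8]
grip_width: 0.0495
```

Run:
```python
from h import *
delta(fw(-67,0),130,75.8)
```

```text
t 8.3 pos [608.1 108.3 151.7] frame [-72.8  10.8] F [-0.5  0.1 -0.8] w 49.5
shift [  3.  -11.9 -21.7] turn [ 0.003 -0.005  0.035]
```

Call:
{"fn": "send_rows", "kwargs": {
  "plan": [
    [[3,-11,-10,0.003,-0.005,0.035],[0,-1,-12,0,0,0],[0,0,0,0,0,0],[0,0,0,0,0,0]]
  ]
}}

```text
clock: 8.7
ee_pos: [0.6101, 0.0942, 0.1278]
eef_rot: [[0.246, 0.969, -0.002], [0.969, -0.246, -0.002], [-0.002, -0.002, -1.0]]
contact_force: [-0.3, -0.6, -1.1]
grip_width: 0.0499
```

Run:
```python
from h import *
from workcell import robot
delta(fw(-67,0),85,75.8)
a=robot.snapshot("scene");b=robot.snapshot("top")
crop(a,190,110,290,210,6,"pics/i1.png");crop(b,180,140,260,220,7,"pics/i2.png")
P=cloud(a)*1000
np.savez("scene2.npz",**a)
```

```text
t 8.7 pos [610.1  94.2 127.8] frame [-67.4  -2.4] F [-0.3 -0.6 -1.1] w 49.9
shift [  1.    2.3 -42.8] turn [ 0.002 -0.002  0.001]
```

View pics/i1.png

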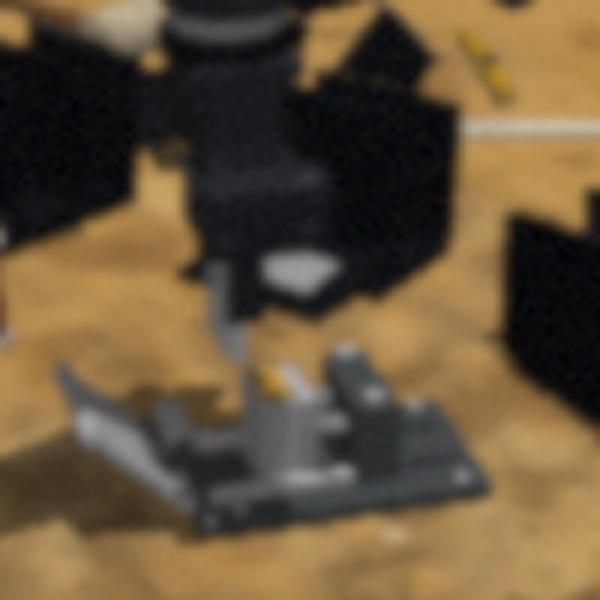

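Call:
{"fn": "send_rows", "kwargs": {
  "plan": [
    [[0,2,-15,0,0,0],[-1,0,-15,0,0,0],[-1,0,-10,0,0,0],[0,0,0,0,0,0]]
  ]
}}

```text
clock: 9.2
ee_pos: [0.6086, 0.0971, 0.0859]
eef_rot: [[0.246, 0.969, -0.0], [0.969, -0.246, -0.001], [-0.001, 0.0, -1.0]]
contact_force: [-0.2, 0.2, -0.9]
grip_width: 0.0494
```

Run:
```python
from h import *
from workcell import robot
delta(fw(-67,0),70,75.8)
```

```text
t 9.2 pos [608.6  97.1  85.9] frame [-69.6   0.1] F [-0.2  0.2 -0.9] w 49.4
shift [  2.5  -0.7 -15.9] turn [ 0.001 -0.     0.001]
```

Run:
```python
from h import *
from workcell import robot
a=robot.snapshot("scene")
crop(a,200,130,270,200,8,"pics/j1.png")
P=cloud(a)*1000
F=np.array([wf(p) for p in P.reshape(-1,3)]).reshape(384,512,2)
z=P[...,2]
hsv=cv2.cvtColor(a["pixels"],cv2.COLOR_BGR2HSV)
for nm,x0,x1,z0,z1 in(("plate",-85,-60,60,100),("block",-52,-34,30,60)):
    m=(F[...,0]>x0)&(F[...,0]<x1)&(abs(F[...,1])<45)&(z>z0)&(z<z1)
    ys=F[m][:,1]; print(nm,m.sum(),np.percentile(ys,[2,10,25,50,75]).round(1), np.percentile(F[m][:,0],[2,25,50,75,98]).round(1))
    m2=m&(hsv[...,2]>70); ys=F[m2][:,1]; print(m2.sum(),np.percentile(ys,[2,10,25,50,75]).round(1), np.percentile(F[m2][:,0],[2,25,50,75,98]).round(1))
```

```text
plate 65 [-42.5 -39.9 -29.3 -17.6   0.4] [-81.1 -79.7 -78.7 -73.9 -64.5]
51 [-31.  -26.9 -21.7 -14.5   8.4] [-80.9 -79.8 -79.  -77.  -70.5]
block 34 [-29.  -26.4 -25.1 -23.3 -21.3] [-50.4 -46.4 -42.3 -38.7 -34.4]
34 [-29.  -26.4 -25.1 -23.3 -21.3] [-50.4 -46.4 -42.3 -38.7 -34.4]
```

View pics/j1.png

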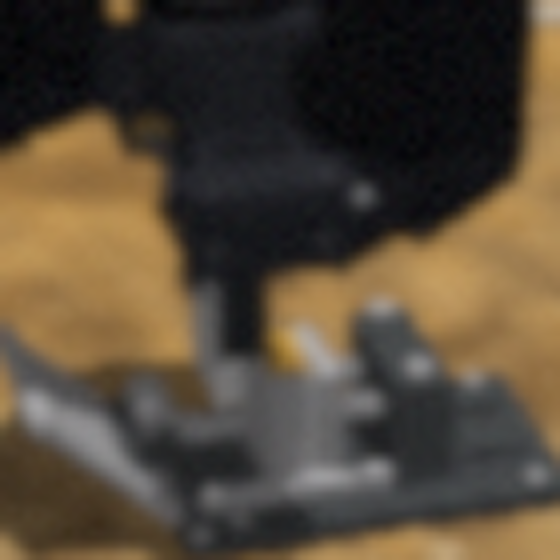

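Call:
{"fn": "send_rows", "kwargs": {
  "plan": [
    [[2,0,-10,0,0,0],[0,0,-12,0,0,0],[0,0,-12,0,0,0],[0,0,0,0,0,0]]
  ]
}}

```text
clock: 9.65
ee_pos: [0.6122, 0.0976, 0.0505]
eef_rot: [[0.247, 0.969, 0.003], [0.969, -0.247, 0.0], [0.001, 0.003, -1.0]]
contact_force: [-0.8, -0.4, -0.8]
grip_width: 0.0496
```

Run:
```python
from h import *
from workcell import robot
delta(fw(-67,0),40,75.8)
```

```text
t 9.65 pos [612.2  97.6  50.5] frame [-66.2   1.4] F [-0.8 -0.4 -0.8] w 49.6
shift [ -1.1  -1.1 -10.5] turn [-0.     0.003  0.001]
```

Call:
{"fn": "send_rows", "kwargs": {
  "plan": [
    [[0,-1,-3,0,0.003,0],[0,0,-4,0,0,0],[0,0,-3,0,0,0],[0,0,0,0,0,0]]
  ]
}}

```text
clock: 10.05
ee_pos: [0.6128, 0.0967, 0.04]
eef_rot: [[0.247, 0.969, 0.001], [0.969, -0.247, 0.001], [0.001, 0.001, -1.0]]
contact_force: [0.8, -1.1, -0.6]
grip_width: 0.0496
```

Run:
```python
from h import *
from workcell import robot
delta(fw(-67,0),40,75.8)
```

```text
t 10.05 pos [612.8  96.7  40. ] frame [-65.3   0.7] F [ 0.8 -1.1 -0.6] w 49.6
shift [-1.8 -0.3  0. ] turn [-0.001  0.001  0.001]
```

Call:
{"fn": "send_rows", "kwargs": {
  "plan": [
    [[0,0,-1.5,0,0,0],[0,0,-1,0,0,0],[0,0,0,0,0,0]]
  ]
}}

```text
clock: 10.35
ee_pos: [0.6136, 0.0967, 0.0403]
eef_rot: [[0.247, 0.969, 0.003], [0.969, -0.247, 0.001], [0.001, 0.003, -1.0]]
contact_force: [-0.8, -0.5, -0.7]
grip_width: 0.0499
```

Call:
{"fn": "send_rows", "kwargs": {
  "plan": [
    [[2,-0.5,0,0,0,0],[2,-0.5,0,0,0,0]]
  ]
}}

```text
clock: 10.55
ee_pos: [0.6161, 0.0962, 0.0401]
eef_rot: [[0.246, 0.969, 0.0], [0.969, -0.246, 0.001], [0.001, 0.0, -1.0]]
contact_force: [-4.0, 0.5, 0.9]
grip_width: 0.0496
```

Run:
```python
from h import *
from workcell import robot
delta(fw(-61,0),40,75.8)
a=robot.snapshot("scene")
crop(a,200,130,270,200,8,"pics/k1.png")
```

```text
t 10.55 pos [616.1  96.2  40.1] frame [-62.   1.] F [-4.   0.5  0.9] w 49.6
shift [ 0.8 -1.2 -0.1] turn [-0.001  0.     0.001]
```

View pics/k1.png

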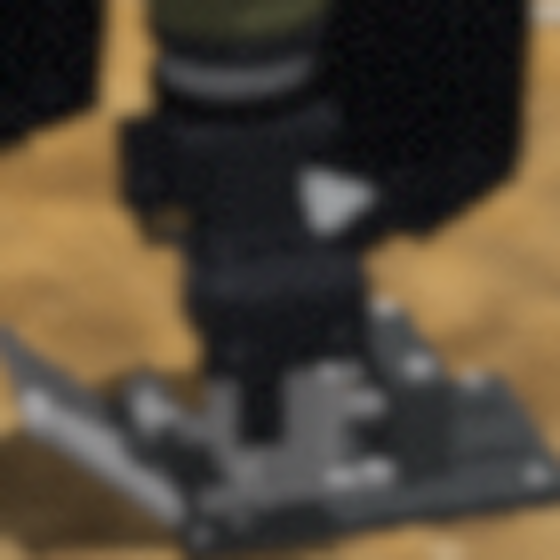

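Call:
{"fn": "send_rows", "kwargs": {
  "plan": [
    [[0,0,0,0,0,0],[0,0,0,0,0,0],[0,0,0,0,0,0]]
  ],
  "jaw": -0.6
}}

```text
clock: 10.9
ee_pos: [0.618, 0.0958, 0.04]
eef_rot: [[0.247, 0.969, 0.003], [0.969, -0.247, 0.001], [0.002, 0.003, -1.0]]
contact_force: [0.3, 0.5, -0.4]
grip_width: 0.0698
```

Call:
{"fn": "send_rows", "kwargs": {
  "plan": [
    [[0,0,15,0,0,0],[0,0,40,0,0,0],[0,0,40,0,0,0],[0,0,20,0,0,0]]
  ]
}}

```text
clock: 11.3
ee_pos: [0.6165, 0.0949, 0.1584]
eef_rot: [[0.247, 0.969, -0.001], [0.969, -0.247, -0.001], [-0.001, -0.0, -1.0]]
contact_force: [0.8, 0.5, -0.3]
grip_width: 0.0708
```

Call:
{"fn": "send_rows", "kwargs": {
  "plan": [
    [[-5,-40,0,0,0,0.1],[-6,-40,0,0,0,0.1],[-6,-40,0,0,0,0.1],[-6,-40,0,0,0,0.1],[-6,-40,0,0,0,0.1]]
  ],
  "jaw": -1
}}

```text
clock: 11.8
ee_pos: [0.5927, -0.1004, 0.1712]
eef_rot: [[-0.281, 0.96, 0.018], [0.96, 0.281, 0.011], [0.005, 0.02, -1.0]]
contact_force: [0.6, -0.1, 0.0]
grip_width: 0.0883
```

Run:
```python
from h import *
from workcell import robot
delta((570,-256),110,110)
a=robot.snapshot("scene");b=robot.snapshot("top")
crop(a,200,130,270,200,8,"pics/l1.png");crop(b,180,140,260,220,7,"pics/l2.png")
np.savez("top3.npz",**b)
P=cloud(b)*1000
m=(P[...,0]>480)&(P[...,0]<680)&(P[...,1]>-360)&(P[...,1]<-190)&(P[...,2]>58)&(P[...,2]<72)
k,l,st,ce=cv2.connectedComponentsWithStats(m.astype(np.uint8))
for i in range(1,k):
    if st[i,4]>8: print(P[l==i].mean(0).round(1),st[i,4])
```

```text
t 11.8 pos [ 592.7 -100.4  171.2] frame [ -36.5 -195.3] F [ 0.6 -0.1  0. ] w 88.3
shift [ -22.7 -155.6  -61.2] turn [-0.011  0.017  0.065]
```

View pics/l1.png

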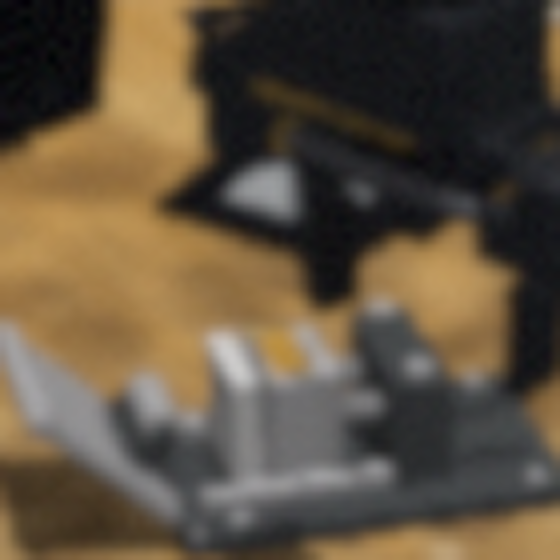

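View pics/l2.png

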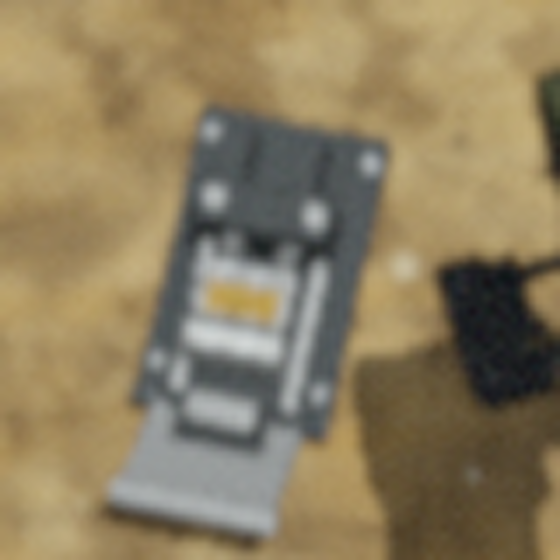

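Run:
```python
from h import *
from scipy.ndimage import map_coordinates
for nm in("top0","top3"):
    d=load(nm)
    g=d["pixels"].astype(float)
    for zz,x0,x1 in ((.042,-105,-55),(.067,-80,20)):
        print(nm,zz)
        for x in range(x0,x1,2):
            pts=[proj(d,[*(fw(x,y)/1000),zz]) for y in np.linspace(-12,12,13)]
            u=[p[0] for p in pts];v=[p[1] for p in pts]
            print(x,[int(map_coordinates(g[...,c],[v,u],order=1).mean()) for c in range(3)],end="; ")
        print()
```

```text
top0 0.042
-105 [59, 70, 77]; -103 [64, 71, 73]; -101 [74, 77, 76]; -99 [87, 87, 85]; -97 [104, 103, 100]; -95 [123, 123, 119]; -93 [140, 140, 136]; -91 [154, 154, 150]; -89 [160, 161, 157]; -87 [161, 162, 158]; -85 [157, 157, 153]; -83 [150, 150, 147]; -81 [148, 148, 144]; -79 [150, 151, 147]; -77 [157, 158, 153]; -75 [164, 164, 160]; -73 [167, 167, 163]; -71 [165, 165, 161]; -69 [156, 157, 152]; -67 [143, 144, 139]; -65 [124, 124, 120]; -63 [103, 103, 99]; -61 [86, 86, 82]; -59 [75, 74, 70]; -57 [73, 72, 69]; 
top0 0.067
-80 [163, 163, 159]; -78 [166, 166, 162]; -76 [165, 165, 161]; -74 [157, 157, 153]; -72 [144, 145, 140]; -70 [124, 125, 120]; -68 [103, 103, 98]; -66 [86, 85, 81]; -64 [74, 73, 70]; -62 [73, 72, 69]; -60 [79, 78, 75]; -58 [88, 90, 88]; -56 [99, 104, 105]; -54 [108, 120, 125]; -52 [114, 134, 144]; -50 [113, 144, 159]; -48 [105, 148, 168]; -46 [94, 149, 173]; -44 [84, 149, 175]; -42 [78, 147, 175]; -40 [78, 146, 174]; -38 [86, 147, 173]; -36 [98, 149, 172]; -34 [115, 151, 169]; -32 [133, 155, 166]; -30 [149, 160, 165]; -28 [160, 164, 163]; -26 [164, 165, 162]; -24 [1
[... 1176 characters left out ...]
 -54 [155, 161, 162]; -52 [140, 154, 160]; -50 [128, 155, 167]; -48 [116, 156, 174]; -46 [103, 157, 179]; -44 [91, 156, 182]; -42 [84, 156, 183]; -40 [83, 157, 184]; -38 [91, 158, 185]; -36 [103, 161, 184]; -34 [122, 164, 182]; -32 [141, 168, 180]; -30 [158, 173, 178]; -28 [171, 177, 177]; -26 [176, 177, 175]; -24 [173, 172, 169]; -22 [161, 160, 156]; -20 [143, 142, 137]; -18 [120, 119, 115]; -16 [99, 98, 94]; -14 [85, 84, 80]; -12 [75, 75, 71]; -10 [69, 69, 64]; -8 [66, 66, 62]; -6 [64, 64, 60]; -4 [65, 65, 61]; -2 [69, 69, 64]; 0 [75, 74, 68]; 2 [82, 81, 75]; 4 [86, 86, 80]; 6 [89, 88, 82]; 8 [90, 89, 82]; 10 [89, 88, 82]; 12 [90, 89, 82]; 14 [90, 89, 83]; 16 [90, 89, 83]; 18 [89, 88, 82];
```

Call:
{"fn": "send_rows", "kwargs": {
  "plan": [
    [[-5,-40,0,0,0,0.06],[-5,-40,-5,-0.01,0.015,0],[-5,-40,-5,0,0,0],[-5,-28,-10,0,0,0],[-2,-5,-10,0,0,0]]
  ]
}}

```text
clock: 12.4
ee_pos: [0.5715, -0.266, 0.1472]
eef_rot: [[-0.324, 0.946, 0.011], [0.946, 0.324, -0.008], [-0.011, 0.007, -1.0]]
contact_force: [0.3, -0.4, -0.2]
grip_width: 0.0882
```

Run:
```python
from h import *
delta((570,-256),110,110)
```

```text
t 12.4 pos [ 571.5 -266.   147.2] frame [ -16.4 -361.1] F [ 0.3 -0.4 -0.2] w 88.2
shift [ -1.5  10.  -37.2] turn [0.008 0.011 0.019]
```

Call:
{"fn": "send_rows", "kwargs": {
  "plan": [
    [[-1,9,-15,0.008,0.011,0.019],[0,0,-20,0,0,0],[0,0,-15,0,0,0],[0,0,-2,0,0,0],[0,0,0,0,0,0]]
  ]
}}

```text
clock: 12.9
ee_pos: [0.572, -0.2458, 0.0922]
eef_rot: [[-0.352, 0.936, -0.002], [0.936, 0.352, 0.008], [0.008, 0.001, -1.0]]
contact_force: [-0.2, 0.2, 0.9]
grip_width: 0.0883
```

Run:
```python
from h import *
delta((570,-256),38.5,110)
```

```text
t 12.9 pos [ 572.  -245.8   92.2] frame [ -20.9 -341.4] F [-0.2  0.2  0.9] w 88.3
shift [ -2.  -10.2 -53.7] turn [-0.008 -0.002 -0.011]
```

Call:
{"fn": "send_rows", "kwargs": {
  "plan": [
    [[-2,-9,-10,-0.008,0,-0.011],[0,0,-15,0,0,0],[0,0,0,0,0,0]]
  ]
}}

```text
clock: 13.2
ee_pos: [0.5713, -0.2538, 0.0667]
eef_rot: [[-0.343, 0.939, 0.001], [0.939, 0.343, -0.001], [-0.001, 0.001, -1.0]]
contact_force: [-0.8, -0.6, -0.5]
grip_width: 0.0886
```

Run:
```python
from h import *
delta((570,-256),38.5,110)
```

```text
t 13.2 pos [ 571.3 -253.8   66.7] frame [ -19.6 -349.3] F [-0.8 -0.6 -0.5] w 88.6
shift [ -1.3  -2.2 -28.2] turn [ 0.001  0.001 -0.001]
```

Call:
{"fn": "send_rows", "kwargs": {
  "plan": [
    [[-1,-2,-12,0,0,0],[0,0,-12,0,0,0],[0,0,-4,0,0,0],[0,0,0,0,0,0]]
  ]
}}

```text
clock: 13.6
ee_pos: [0.5699, -0.2566, 0.0358]
eef_rot: [[-0.342, 0.94, 0.001], [0.94, 0.342, -0.001], [-0.001, 0.0, -1.0]]
contact_force: [-0.9, 0.1, 0.2]
grip_width: 0.0881
```

Run:
```python
from h import *
delta((570,-256),38.5,110)
```

```text
t 13.6 pos [ 569.9 -256.6   35.8] frame [ -20.2 -352.4] F [-0.9  0.1  0.2] w 88.1
shift [0.1 0.6 2.7] turn [ 0.001  0.001 -0.   ]
```

Call:
{"fn": "send_rows", "kwargs": {
  "plan": [
    [[0,0,2.5,0,0,0],[0,0,0,0,0,0],[0,0,0,0,0,0],[0,0,0,0,0,0],[0,0,0,0,0,0]]
  ],
  "jaw": 1
}}

```text
clock: 14.1
ee_pos: [0.5708, -0.2566, 0.0397]
eef_rot: [[-0.342, 0.94, 0.003], [0.94, 0.342, -0.001], [-0.002, 0.002, -1.0]]
contact_force: [-0.6, 0.9, 0.6]
grip_width: 0.0502
```

Call:
{"fn": "send_rows", "kwargs": {
  "plan": [
    [[0,0,10,0,0,0],[0,0,20,0,0,0],[0,0,35,0,0,0],[0,0,35,0,0,0],[0,0,10,0,0,0]]
  ]
}}

```text
clock: 14.6
ee_pos: [0.5684, -0.2557, 0.1531]
eef_rot: [[-0.343, 0.939, -0.002], [0.939, 0.343, 0.0], [0.001, -0.002, -1.0]]
contact_force: [0.8, 0.6, -0.8]
grip_width: 0.0499
```

Run:
```python
from h import *
delta(fw(-85,0),130,75.8)
```

```text
t 14.6 pos [ 568.4 -255.7  153.1] frame [ -22.  -351.8] F [ 0.8  0.6 -0.8] w 49.9
shift [ 25.2 356.6 -23.1] turn [-0.001 -0.002 -0.598]
```

Call:
{"fn": "send_rows", "kwargs": {
  "plan": [
    [[3,38,0,0,0,-0.1],[3,40,0,0,0,-0.1],[3,40,0,0,0,-0.1],[3,40,0,0,0,-0.1],[3,40,0,0,0,-0.1]]
  ]
}}

```text
clock: 15.1
ee_pos: [0.5816, -0.0634, 0.1546]
eef_rot: [[0.186, 0.983, -0.002], [0.982, -0.186, -0.007], [-0.007, -0.001, -1.0]]
contact_force: [-0.5, 0.2, -0.3]
grip_width: 0.0496
```

Call:
{"fn": "send_rows", "kwargs": {
  "plan": [
    [[3,40,0,0,0,-0.08],[3,40,0,0,0,0],[2,40,0,0,0,0],[0,20,0,0,0,0],[0,0,0,0,0,0]]
  ]
}}

```text
clock: 15.6
ee_pos: [0.5871, 0.0918, 0.1533]
eef_rot: [[0.258, 0.966, -0.006], [0.966, -0.258, -0.002], [-0.003, -0.005, -1.0]]
contact_force: [-0.3, 1.0, -1.1]
grip_width: 0.0494
```

Run:
```python
from h import *
delta(fw(-85,0),110,75.8)
```

```text
t 15.6 pos [587.1  91.8 153.3] frame [-89.1 -10.4] F [-0.3  1.  -1.1] w 49.4
shift [  6.5   9.1 -43.3] turn [ 0.002 -0.006  0.014]
```

Call:
{"fn": "send_rows", "kwargs": {
  "plan": [
    [[4,8,-10,0.002,-0.006,0.014],[0,1,-20,0,0,0],[0,0,-10,0,0,0],[0,0,0,0,0,0]]
  ]
}}

```text
clock: 16.0
ee_pos: [0.5913, 0.0954, 0.1099]
eef_rot: [[0.248, 0.969, -0.0], [0.969, -0.248, -0.004], [-0.004, 0.001, -1.0]]
contact_force: [0.0, 0.8, -0.9]
grip_width: 0.0497
```

Run:
```python
from h import *
delta(fw(-85,0),81,75.8)
```

```text
t 16.0 pos [591.3  95.4 109.9] frame [-85.9  -5.8] F [ 0.   0.8 -0.9] w 49.7
shift [  2.3   5.4 -28.9] turn [ 0.004 -0.     0.003]
```

Call:
{"fn": "send_rows", "kwargs": {
  "plan": [
    [[0,5,-12,0,0,0],[0,0,-12,0,0,0],[0,0,-3,0,0,0],[0,0,0,0,0,0]]
  ]
}}

```text
clock: 16.4
ee_pos: [0.5926, 0.0979, 0.0809]
eef_rot: [[0.252, 0.968, 0.001], [0.968, -0.251, -0.005], [-0.004, 0.003, -1.0]]
contact_force: [1.2, -1.4, -0.6]
grip_width: 0.0495
```

Run:
```python
from h import *
from workcell import robot
delta(fw(-85,0),78,75.8)
a=robot.snapshot("scene")
crop(a,200,130,270,200,8,"pics/m1.png")
```

```text
t 16.4 pos [592.6  97.9  80.9] frame [-85.3  -3.1] F [ 1.2 -1.4 -0.6] w 49.5
shift [ 1.   3.  -2.9] turn [0.005 0.001 0.006]
```

View pics/m1.png

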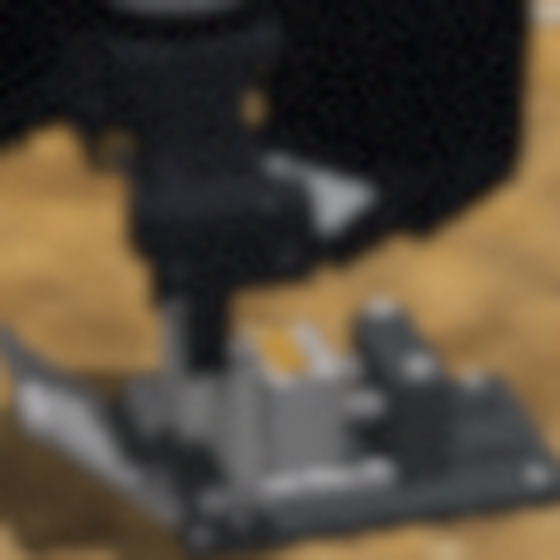

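Call:
{"fn": "send_rows", "kwargs": {
  "plan": [
    [[2,1,0,0,0,0],[2,1,0,0,0,0],[2.5,0,0,0,0,0],[0,0,0,0,0,0]]
  ]
}}

```text
clock: 16.85
ee_pos: [0.6001, 0.1004, 0.0823]
eef_rot: [[0.251, 0.968, 0.003], [0.968, -0.251, -0.004], [-0.003, 0.004, -1.0]]
contact_force: [1.1, 0.1, -1.2]
grip_width: 0.0496
```

Run:
```python
from h import *
delta(fw(-73,0),80,75.8)
```

```text
t 16.85 pos [600.1 100.4  82.3] frame [-78.5   1.1] F [ 1.1  0.1 -1.2] w 49.6
shift [ 5.1 -2.5 -2.3] turn [0.004 0.003 0.006]
```

Call:
{"fn": "send_rows", "kwargs": {
  "plan": [
    [[2,-0.8,-1,0,0,0],[2,-0.8,0,0,0,0]]
  ]
}}

```text
clock: 17.05
ee_pos: [0.6042, 0.099, 0.0815]
eef_rot: [[0.251, 0.968, 0.003], [0.968, -0.251, -0.004], [-0.003, 0.004, -1.0]]
contact_force: [0.2, 0.1, -1.6]
grip_width: 0.0496
```

Call:
{"fn": "send_rows", "kwargs": {
  "plan": [
    [[2,-0.6,0,0,0,0],[1,-0.3,0,0,0,0]]
  ]
}}

```text
clock: 17.25
ee_pos: [0.6074, 0.0977, 0.0814]
eef_rot: [[0.251, 0.968, 0.003], [0.968, -0.251, -0.004], [-0.004, 0.004, -1.0]]
contact_force: [-0.4, 0.5, -2.1]
grip_width: 0.0496
```

Run:
```python
from h import *
delta(fw(-73,0),80,75.8)
```

```text
t 17.25 pos [607.4  97.7  81.4] frame [-70.9   0.3] F [-0.4  0.5 -2.1] w 49.6
shift [-2.1  0.2 -1.4] turn [0.004 0.003 0.006]
```

Run:
```python
from h import *
from workcell import robot
a=robot.snapshot("scene")
crop(a,200,130,270,200,8,"pics/n1.png")
```

```text
(no output)
```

View pics/n1.png

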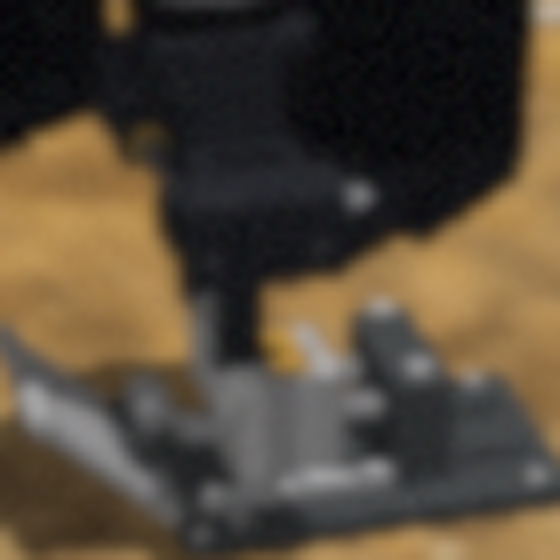

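Call:
{"fn": "send_rows", "kwargs": {
  "plan": [
    [[1.5,-0.4,-0.5,0,0,0],[1.5,-0.4,0,0,0,0]]
  ]
}}

```text
clock: 17.5
ee_pos: [0.6077, 0.0974, 0.0802]
eef_rot: [[0.25, 0.968, -0.003], [0.968, -0.25, -0.005], [-0.005, -0.002, -1.0]]
contact_force: [-3.6, 1.0, -0.2]
grip_width: 0.0496
```

Run:
```python
from h import *
delta(fw(-73,0),80,75.8)
```

```text
t 17.5 pos [607.7  97.4  80.2] frame [-70.4   0.1] F [-3.6  1.  -0.2] w 49.6
shift [-2.5  0.5 -0.2] turn [ 0.005 -0.003  0.005]
```

Call:
{"fn": "send_rows", "kwargs": {
  "plan": [
    [[-3,0.8,0,0,0,0],[-1,0.3,0,0,0,0.005],[0,0,-6,0,0,0],[0,0,-8,0,0,0],[0,0,0,0,0,0]]
  ]
}}

```text
clock: 18.0
ee_pos: [0.606, 0.0982, 0.0656]
eef_rot: [[0.246, 0.969, 0.002], [0.969, -0.246, -0.004], [-0.003, 0.003, -1.0]]
contact_force: [-1.0, 0.7, -2.3]
grip_width: 0.0499
```

Run:
```python
from h import *
delta(fw(-74,0),54,75.8)
```

```text
t 18.0 pos [606.   98.2  65.6] frame [-72.3   0.5] F [-1.   0.7 -2.3] w 49.9
shift [ -1.7  -0.1 -11.6] turn [0.004 0.002 0.   ]
```

Call:
{"fn": "send_rows", "kwargs": {
  "plan": [
    [[-2,0,-5,0.003,0,0],[-1,0,-6,0,0,0],[0,0,-2,0,0,0],[0,0,0,0,0,0]]
  ]
}}

```text
clock: 18.4
ee_pos: [0.6046, 0.0986, 0.0525]
eef_rot: [[0.246, 0.969, 0.006], [0.969, -0.246, -0.0], [0.001, 0.006, -1.0]]
contact_force: [0.6, -0.6, 1.6]
grip_width: 0.0496
```

Run:
```python
from h import *
delta(fw(-74,0),41,75.8)
```

```text
t 18.4 pos [604.6  98.6  52.5] frame [-73.8   0.5] F [ 0.6 -0.6  1.6] w 49.6
shift [ -0.3  -0.5 -11.5] turn [0.    0.006 0.001]
```

Call:
{"fn": "send_rows", "kwargs": {
  "plan": [
    [[-1,-0.5,-5,0,0.005,0],[-1,0,-5,0,0,0],[0,0,-3,0,0,0],[0,0,0,0,0,0]]
  ]
}}

```text
clock: 18.8
ee_pos: [0.6046, 0.0987, 0.041]
eef_rot: [[0.246, 0.969, 0.005], [0.969, -0.246, 0.001], [0.002, 0.005, -1.0]]
contact_force: [-0.6, -0.1, 1.3]
grip_width: 0.05
```

Run:
```python
from h import *
delta(fw(-74,0),41,75.8)
```

```text
t 18.8 pos [604.6  98.7  41. ] frame [-73.8   0.7] F [-0.6 -0.1  1.3] w 50.0
shift [-0.3 -0.6 -0. ] turn [-0.001  0.005  0.001]
```

Call:
{"fn": "send_rows", "kwargs": {
  "plan": [
    [[0,0,-1,0,0.005,0],[0,0,0,0,0,0]]
  ]
}}

```text
clock: 19.0
ee_pos: [0.6048, 0.0987, 0.0411]
eef_rot: [[0.246, 0.969, 0.001], [0.969, -0.246, 0.001], [0.001, 0.0, -1.0]]
contact_force: [0.4, -0.1, -1.3]
grip_width: 0.0495
```

Call:
{"fn": "send_rows", "kwargs": {
  "plan": [
    [[0,0,0,0,0,0],[0,0,0,0,0,0],[0,0,0,0,0,0]]
  ],
  "jaw": -0.6
}}

```text
clock: 19.3
ee_pos: [0.604, 0.0983, 0.04]
eef_rot: [[0.246, 0.969, -0.001], [0.969, -0.246, 0.0], [0.0, -0.001, -1.0]]
contact_force: [-0.5, 0.3, 0.0]
grip_width: 0.0696
```

Call:
{"fn": "send_rows", "kwargs": {
  "plan": [
    [[0,0,15,0,0,0],[0,0,40,0,0,0],[0,0,40,0,0,0],[0,0,10,0,0,0]]
  ]
}}

```text
clock: 19.7
ee_pos: [0.6015, 0.0978, 0.1479]
eef_rot: [[0.246, 0.969, -0.007], [0.969, -0.246, -0.001], [-0.003, -0.007, -1.0]]
contact_force: [-0.0, 0.7, -0.1]
grip_width: 0.0701
```

Call:
{"fn": "send_rows", "kwargs": {
  "plan": [
    [[-40,10,0,0,0,0],[-40,10,0,0,0,0],[-40,10,0,0,0,0],[-20,5,0,0,0,0],[0,0,0,0,0,0]]
  ],
  "jaw": 1
}}

```text
clock: 20.2
ee_pos: [0.4595, 0.1326, 0.1533]
eef_rot: [[0.248, 0.969, 0.003], [0.969, -0.248, 0.001], [0.002, 0.002, -1.0]]
contact_force: [0.5, -0.2, 0.1]
grip_width: 0.0322
```

Run:
```python
from h import *
from workcell import robot
delta(fw(-195,0),60,75.8)
a=robot.snapshot("scene");b=robot.snapshot("top")
np.savez("scene4.npz",**a);np.savez("top4.npz",**b)
crop(a,200,130,270,200,8,"pics/o1.png");crop(b,180,140,260,220,7,"pics/o2.png")
```

```text
t 20.2 pos [459.5 132.6 153.3] frame [-222.8   -2.1] F [ 0.5 -0.2  0.1] w 32.2
shift [ 27.5  -4.8 -93.3] turn [-0.001  0.003  0.003]
```

View pics/o1.png

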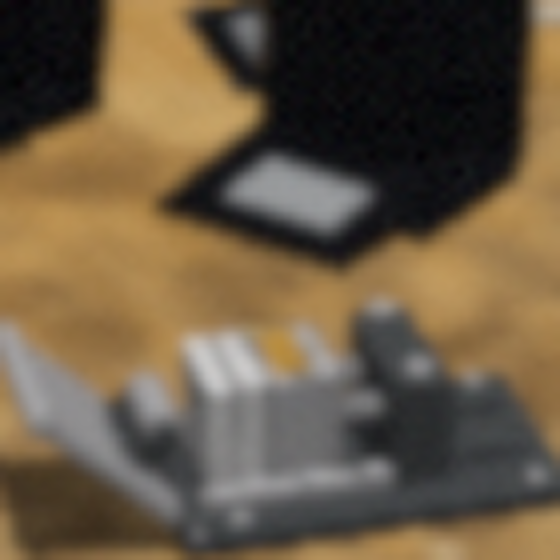

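View pics/o2.png

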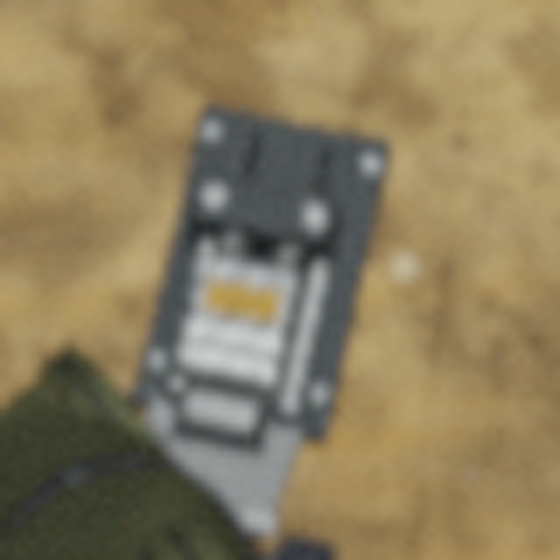

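Call:
{"fn": "send_rows", "kwargs": {
  "plan": [
    [[12,-2,-30,0,0,0],[6,0,-35,0,0,0],[0,0,-20,0,0,0],[0,0,-2,0,0,0],[0,0,0,0,0,0]]
  ]
}}

```text
clock: 20.8
ee_pos: [0.4934, 0.1285, 0.064]
eef_rot: [[0.258, 0.966, 0.021], [0.966, -0.258, 0.004], [0.009, 0.019, -1.0]]
contact_force: [-0.0, 0.1, 0.9]
grip_width: 0.0006
```

Run:
```python
from h import *
delta(fw(-185,0),58,75.8)
```

```text
t 20.8 pos [493.4 128.5  64. ] frame [-188.9    2.2] F [-0.   0.1  0.9] w 0.6
shift [ 3.3 -3.1 -6. ] turn [-0.004  0.021  0.013]
```

Call:
{"fn": "send_rows", "kwargs": {
  "plan": [
    [[0,-2,-5,-0.004,0.02,0.012],[5,-1.3,0,0,0,0],[8,-2,0,0,0,0],[0,0,0,0,0,0]]
  ]
}}

```text
clock: 21.2
ee_pos: [0.5077, 0.123, 0.0613]
eef_rot: [[0.246, 0.969, -0.001], [0.969, -0.246, 0.001], [0.001, -0.001, -1.0]]
contact_force: [-1.7, 0.5, 0.1]
grip_width: 0.0006
```

Run:
```python
from h import *
from workcell import robot
delta(fw(-150,0),60,75.8)
a=robot.snapshot("scene")
crop(a,190,130,270,200,8,"pics/p1.png")
```

```text
t 21.2 pos [507.7 123.   61.3] frame [-173.7    0.4] F [-1.7  0.5  0.1] w 0.6
shift [22.9 -6.2 -1.3] turn [-0.001 -0.001  0.001]
```

View pics/p1.png

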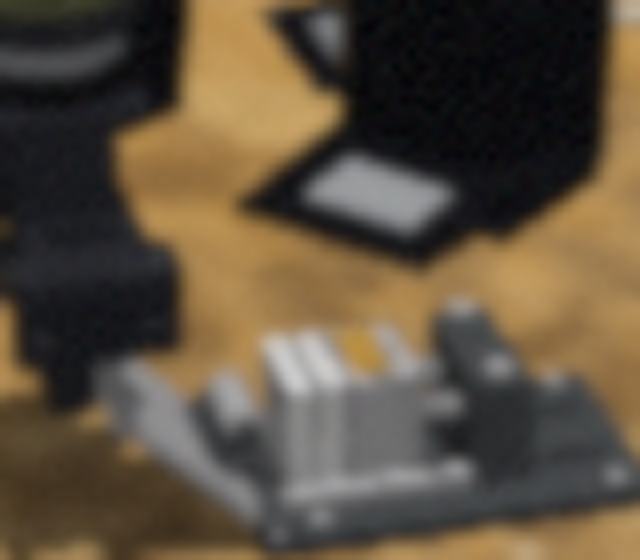

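Call:
{"fn": "send_rows", "kwargs": {
  "plan": [
    [[7,-1.8,4,0,0,0],[8,-2,4,0,0,0],[8,-2,4,0,0,0],[8,-2,4,0,0,0],[7,-1.8,2,0,0,0]]
  ]
}}

```text
clock: 21.75
ee_pos: [0.5375, 0.1152, 0.0821]
eef_rot: [[0.24, 0.971, -0.018], [0.971, -0.24, 0.0], [-0.004, -0.018, -1.0]]
contact_force: [-8.2, 3.6, 5.8]
grip_width: 0.0008
```

Run:
```python
from h import *
from workcell import robot
delta(fw(-114,0),85,75.8)
a=robot.snapshot("scene")
crop(a,190,130,270,200,8,"pics/q1.png")
```

```text
t 21.75 pos [537.5 115.2  82.1] frame [-1.429e+02  1.000e-01] F [-8.2  3.6  5.8] w 0.8
shift [28.  -7.2  2.9] turn [-0.001 -0.018 -0.005]
```

View pics/q1.png

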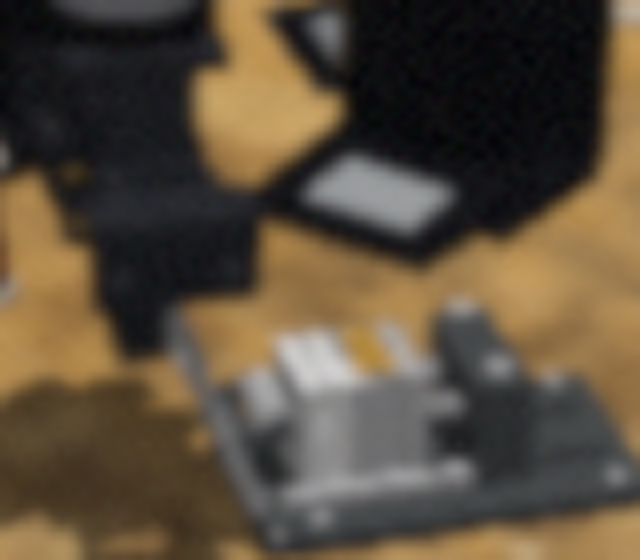

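Call:
{"fn": "send_rows", "kwargs": {
  "plan": [
    [[7,-1.8,0,-0.001,-0.018,-0.005],[7,-1.8,1,0,0,0],[7,-1.8,1,0,0,0]]
  ]
}}

```text
clock: 22.1
ee_pos: [0.5535, 0.1111, 0.0857]
eef_rot: [[0.242, 0.97, -0.011], [0.97, -0.242, -0.0], [-0.003, -0.01, -1.0]]
contact_force: [-6.5, 1.1, 5.2]
grip_width: 0.0007
```

Run:
```python
from h import *
from workcell import robot
delta(fw(-114,0),85,75.8)
```

```text
t 22.1 pos [553.5 111.1  85.7] frame [-1.264e+02  1.000e-01] F [-6.5  1.1  5.2] w 0.7
shift [12.  -3.1 -0.7] turn [ 0.    -0.011 -0.003]
```

Call:
{"fn": "send_rows", "kwargs": {
  "plan": [
    [[7,-1.8,0,0,-0.011,-0.003],[7,-1.8,0,0,0,0],[6,-1.5,0,0,0,0]]
  ]
}}

```text
clock: 22.4
ee_pos: [0.565, 0.1081, 0.0868]
eef_rot: [[0.242, 0.97, -0.017], [0.97, -0.242, -0.0], [-0.005, -0.016, -1.0]]
contact_force: [-18.6, 5.8, 11.3]
grip_width: 0.0006
```

Run:
```python
from h import *
from workcell import robot
delta(fw(-114,0),85,75.8)
a=robot.snapshot("scene")
crop(a,190,130,270,200,8,"pics/r1.png")
```

```text
t 22.4 pos [565.  108.1  86.8] frame [-114.5    0. ] F [-18.6   5.8  11.3] w 0.6
shift [ 0.5 -0.2 -1.8] turn [ 0.    -0.017 -0.004]
```

View pics/r1.png

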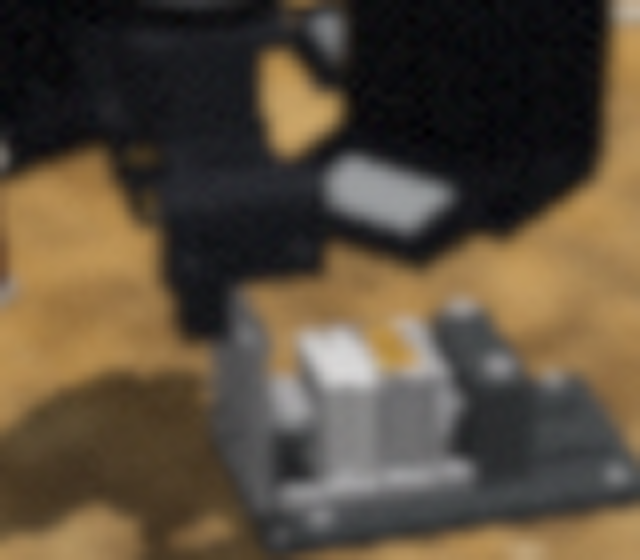

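Call:
{"fn": "send_rows", "kwargs": {
  "plan": [
    [[4,-1,0,0,0,0],[4,-1,0,0,0,0],[4,-1,0,0,0,0]]
  ]
}}

```text
clock: 22.75
ee_pos: [0.5644, 0.1081, 0.0871]
eef_rot: [[0.237, 0.971, -0.042], [0.972, -0.237, -0.001], [-0.011, -0.041, -0.999]]
contact_force: [-9.9, 2.6, 4.3]
grip_width: 0.0004
```

Run:
```python
from h import *
from workcell import robot
delta(fw(-114,0),85,75.8)
s=robot.sense()
a=robot.snapshot("scene");b=robot.snapshot("top");np.savez("scene5.npz",**a);np.savez("top5.npz",**b)
crop(a,200,130,270,200,8,"pics/s1.png");crop(b,180,140,260,220,7,"pics/s2.png")
for nm in("scene0","scene4","scene5","top0","top5"):
    d=load(nm);hsv=cv2.cvtColor(d["pixels"],cv2.COLOR_BGR2HSV)
    P=cloud(d)*1000
    F=np.array([wf(p) for p in P.reshape(-1,3)]).reshape(384,512,2)
    reg=(F[...,0]>-65)&(F[...,0]<-10)&(abs(F[...,1])<30)&(P[...,2]>55)&(P[...,2]<80)
    w=np.clip(hsv[...,1].astype(float)-90,0,None)*reg
    v,u=np.mgrid[:384,:512]
    if w.sum()>0:
        uc,vc=(w*u).sum()/w.sum(),(w*v).sum()/w.sum(); print(nm,"brass frame",wf(plane(d,uc,vc,.067)*1000).round(1))
    m=(F[...,0]>-125)&(F[...,0]<-80)&(abs(F[...,1]+20)<22)&(P[...,2]>88)&(P[...,2]<112)&(hsv[...,2]>70)
    if m.any(): print(nm,"rail",m.sum(),np.median(F[m],0).round(1),np.median(P[...,2][m]).round(1))
```

```text
t 22.75 pos [564.4 108.1  87.1] frame [-1.151e+02 -1.000e-01] F [-9.9  2.6  4.3] w 0.4
shift [ 1.1 -0.2 -2.1] turn [ 0.    -0.042 -0.009]
scene0 brass frame [-43.4   7.2]
scene0 rail 28 [-105.6  -21.4] 103.8
scene4 brass frame [-42.8   7.2]
scene5 brass frame [-30.3   7.1]
scene5 rail 28 [-102.   -26.2] 103.5
top0 brass frame [-41.2  -0.3]
top0 rail 39 [-98.7 -20.4] 102.6
```

View pics/s1.png

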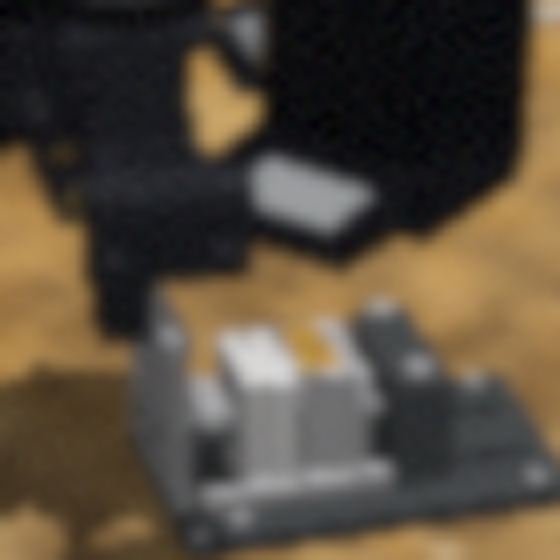

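View pics/s2.png

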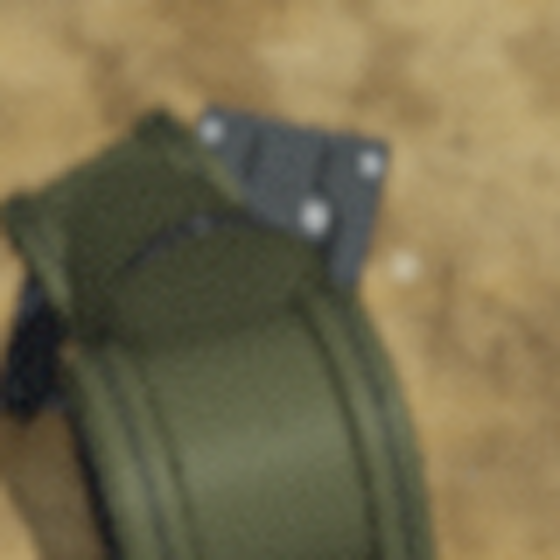

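Run:
```python
from h import *
from scipy.ndimage import map_coordinates
xs=np.arange(-75,10,0.25); prof={}
for nm in("scene0","scene1","scene4","scene5"):
    d=load(nm);g=d["pixels"].astype(float)
    A=[]
    for x in xs:
        pts=[proj(d,[*(fw(x,y)/1000),.067]) for y in np.linspace(0,14,9)]
        A.append([map_coordinates(g[...,c],[[p[1] for p in pts],[p[0] for p in pts]],order=1).mean() for c in range(3)])
    A=np.array(A); r=A[:,2]-A[:,0]; r=np.clip(r-30,0,None); r[(xs<-60)|(xs>-15)]=0
    prof[nm]=r; print(nm,(r*xs).sum()/r.sum(), xs[r.argmax()], r.max())
for k in("scene0","scene1","scene4"):
    best=max((np.dot(np.roll(prof[k],s),prof["scene5"])/np.linalg.norm(prof[k])/np.linalg.norm(prof["scene5"]),s*.25) for s in range(20,80))
    print(k,best)
```

```text
scene0 -39.31659572922694 -43.0 83.7271566120973
scene1 -39.31991449807308 -43.25 86.41152030417298
scene4 -38.36515017375678 -43.0 84.01334169035665
scene5 -30.195088145374537 -30.5 80.50019114214177
scene0 (np.float64(0.9521819294162244), 13.0)
scene1 (np.float64(0.9501313848221148), 13.0)
scene4 (np.float64(0.9484623851495113), 12.75)
```

Run:
```python
from h import *
from scipy.ndimage import map_coordinates
xs=np.arange(-80,20,0.25)
def line(d,y,z):
    g=d["pixels"].astype(float)
    pts=np.array([proj(d,[*(fw(x,y)/1000),z]) for x in xs])
    return np.stack([map_coordinates(g[...,c],[pts[:,1],pts[:,0]],order=3) for c in range(3)],1)
for y in(-6,-2,2,6,10,14,18):
    o=[]
    for nm in("scene0","scene4","scene5"):
        A=line(load(nm),y,.067); r=A[:,2]-A[:,0]; r[(xs<-60)|(xs>-18)]=-9
        k=r.argmax(); h=r[k]*.6
        i=k
        while r[i]>h:i-=1
        j=k
        while r[j]>h:j+=1
        o.append(((xs[i]+xs[j])/2,xs[j]-xs[i]))
    print("brass y",y,np.round(o,2).tolist())
# side face: brightness along line at near side y=-25 z=40,50
for z in(.035,.045,.055):
  for y in(-22,-20,-18):
    for nm in("scene4","scene5"):
        A=line(load(nm),y,z).mean(1); g=np.gradient(A); 
        pk=[(xs[i],round(g[i],1)) for i in range(2,len(g)-2) if abs(g[i])==max(abs(g[max(0,i-12):i+13])) and abs(g[i])>1.2]
        print(z,y,nm,pk)
```

```text
brass y -6 [[-43.75, 15.5], [-43.0, 14.5], [-30.12, 16.25]]
brass y -2 [[-43.62, 15.75], [-43.0, 15.0], [-29.88, 15.75]]
brass y 2 [[-43.5, 15.5], [-43.0, 15.0], [-30.12, 15.25]]
brass y 6 [[-43.38, 15.75], [-43.0, 15.0], [-30.25, 15.0]]
brass y 10 [[-43.25, 16.0], [-43.0, 15.0], [-30.38, 14.75]]
brass y 14 [[-43.0, 16.5], [-42.75, 15.5], [-30.5, 14.5]]
brass y 18 [[-42.75, 17.5], [-42.5, 16.0], [-30.25, 15.0]]
0.035 -22 scene4 [(np.float64(-23.0), np.float64(-1.2))]
0.035 -22 scene5 [(np.float64(-76.0), np.float64(1.7)), (np.float64(-66.25), np.float64(1.4)), (np.float64(-44.0), np.float64(-1.3)), (np.float64(-9.0), np.float64(-1.8))]
0.035 -20 scene4 [(np.float64(-21.25), np.float64(-1.3))]
0.035 -20 scene5 [(np.float64(-75.5), np.float64(1.6)), (np.float64(-66.25), np.float64(1.4)), (np.float64(-43.5), np.float64(-1.2)), (np.float64(-9.0), np.float64(-1.8))]
0.035 -18 scene4 [(np.float64(-20.25), np.float64(-1.3))]
0.035 -18 scene5 [(np.float64(-75.25), np.float64(1.5)), (np.float64(-67.0), np.float64(1.4)), (np.float64(-8.75), np.float64(-1.7))]
0.045 -22 scene4 [(np.float64(-4.2
[... 177 characters left out ...]
.float64(-3.75), np.float64(-1.6))]
0.045 -20 scene5 [(np.float64(-66.25), np.float64(1.2)), (np.float64(-3.5), np.float64(-1.8))]
0.045 -18 scene4 [(np.float64(-3.0), np.float64(-1.8))]
0.045 -18 scene5 [(np.float64(-2.75), np.float64(-2.0))]
0.055 -22 scene4 [(np.float64(-5.5), np.float64(-1.8))]
0.055 -22 scene5 [(np.float64(-72.75), np.float64(-1.3)), (np.float64(-6.25), np.float64(-2.4))]
0.055 -20 scene4 [(np.float64(-5.75), np.float64(-1.5))]
0.055 -20 scene5 [(np.float64(-72.5), np.float64(-1.5)), (np.float64(-6.5), np.float64(-2.5))]
0.055 -18 scene4 [(np.float64(-6.25), np.float64(-1.2))]
0.055 -18 scene5 [(np.float64(-72.5), np.float64(-1.6)), (np.float64(-6.5), np.float64(-2.6))]
```

Run:
```python
from h import *
a=load("scene0");b=load("scene5")
im=np.hstack([cv2.resize(d["pixels"][150:205,205:255],None,fx=8,fy=8,interpolation=cv2.INTER_CUBIC) for d in(a,b)])
cv2.imwrite("pics/t1.png",im);print(im.shape)
for nm,d in(("0",a),("5",b)):
    g=d["pixels"].mean(2)
    # flap near edge vertical silhouette: rows 165..195 print
    for r in(164,168,172,176,180,184,188,192,196):
        print(nm,r,g[r,208:228].astype(int).tolist())
```

```text
(440, 800, 3)
0 164 [119, 119, 117, 119, 118, 117, 118, 127, 144, 153, 148, 135, 124, 116, 111, 106, 104, 104, 102, 100]
0 168 [111, 111, 110, 111, 112, 111, 105, 97, 97, 118, 144, 155, 148, 130, 122, 118, 114, 111, 107, 105]
0 172 [105, 104, 104, 101, 100, 99, 98, 91, 82, 79, 93, 118, 138, 142, 137, 133, 130, 127, 122, 117]
0 176 [110, 111, 114, 113, 116, 117, 116, 111, 95, 81, 77, 79, 82, 92, 103, 117, 128, 133, 132, 125]
0 180 [108, 105, 108, 110, 109, 112, 112, 108, 93, 77, 74, 74, 83, 94, 107, 120, 137, 153, 158, 151]
0 184 [117, 117, 115, 116, 111, 102, 90, 81, 72, 67, 65, 66, 80, 93, 95, 81, 69, 69, 70, 63]
0 188 [114, 116, 116, 116, 111, 102, 83, 65, 54, 53, 56, 65, 77, 86, 89, 74, 52, 37, 36, 44]
0 192 [107, 108, 108, 107, 107, 109, 111, 102, 82, 65, 59, 56, 57, 75, 90, 90, 88, 102, 117, 122]
0 196 [96, 96, 93, 90, 92, 96, 102, 107, 110, 101, 89, 76, 65, 56, 53, 67, 87, 82, 66, 63]
5 164 [125, 113, 82, 49, 28, 24, 22, 24, 24, 24, 27, 36, 42, 49, 47, 50, 52, 56, 60, 61]
5 168 [117, 112, 101, 72, 40, 26, 21, 24, 22, 28, 48, 73, 88, 102, 113, 118, 118, 118, 113, 110]
5 172 [112, 110, 106, 99, 80, 63, 58, 56, 51, 52, 62, 88, 116, 131, 126, 117, 124, 131, 139, 158]
5 176 [81, 81, 81, 83, 83, 83, 85, 86, 86, 85, 80, 80, 83, 88, 96, 113, 131, 137, 130, 117]
5 180 [55, 56, 55, 57, 56, 57, 59, 62, 66, 69, 76, 78, 83, 88, 94, 108, 135, 156, 167, 157]
5 184 [60, 60, 60, 58, 60, 59, 61, 58, 57, 64, 66, 69, 76, 84, 87, 79, 69, 67, 70, 71]
5 188 [60, 60, 60, 58, 58, 56, 56, 53, 55, 54, 59, 69, 76, 83, 85, 74, 56, 40, 37, 44]
5 192 [54, 53, 56, 55, 55, 58, 59, 62, 65, 63, 62, 58, 61, 72, 83, 84, 85, 101, 120, 127]
5 196 [70, 54, 54, 65, 77, 88, 97, 102, 104, 102, 91, 74, 62, 53, 45, 52, 67, 70, 60, 57]
```

View pics/t1.png

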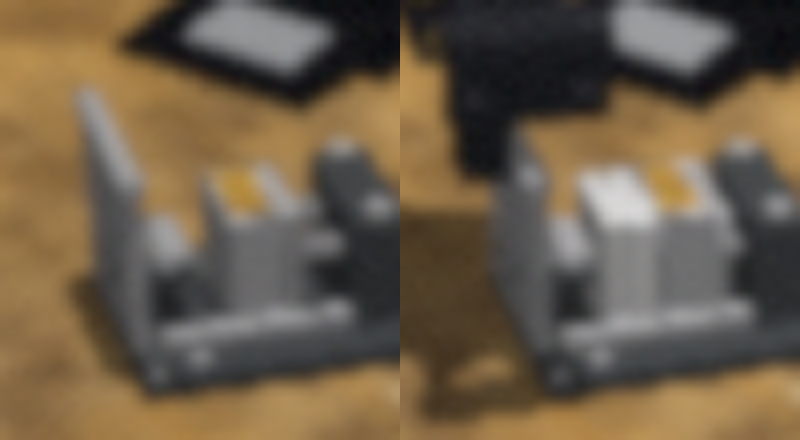

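Call:
{"fn": "send_rows", "kwargs": {
  "plan": [
    [[5,-1.3,0,0,-0.04,-0.008],[6,-1.5,0,0,-0.01,0],[6,-1.5,0,0,0,0]]
  ]
}}

```text
clock: 23.15
ee_pos: [0.5647, 0.1081, 0.0866]
eef_rot: [[0.238, 0.971, -0.023], [0.971, -0.238, -0.0], [-0.006, -0.022, -1.0]]
contact_force: [-13.9, 3.6, 9.7]
grip_width: 0.0004
```

Run:
```python
from h import *
from workcell import robot
delta(fw(-114,0),85,75.8)
b=robot.snapshot("scene");b=robot.snapshot("scene");b=robot.snapshot("scene");np.savez("scene6.npz",**b)
delta(fw(-114,0),85,75.8)
crop(b,200,150,360,290,5,"pics/u1.png")
g=b["pixels"].mean(2)
for r in(172,176,180,188): print(r,g[r,208:228].astype(int).tolist())
```

```text
t 23.15 pos [564.7 108.1  86.6] frame [-1.148e+02 -1.000e-01] F [-13.9   3.6   9.7] w 0.4
shift [ 0.8 -0.1 -1.6] turn [ 0.    -0.023 -0.007]
t 23.3 pos [564.8 108.1  86.7] frame [-114.7   -0. ] F [-14.3   3.9  10.9] w 0.4
shift [ 0.7 -0.1 -1.7] turn [ 0.    -0.023 -0.007]
172 [111, 110, 107, 97, 78, 59, 54, 55, 50, 51, 60, 87, 114, 127, 119, 111, 123, 131, 137, 158]
176 [88, 84, 81, 82, 82, 84, 90, 98, 95, 86, 80, 80, 83, 87, 96, 112, 130, 137, 131, 115]
180 [56, 53, 55, 56, 56, 57, 59, 66, 70, 70, 74, 78, 82, 89, 94, 109, 134, 155, 163, 157]
188 [59, 62, 60, 59, 57, 56, 55, 56, 56, 55, 59, 67, 78, 84, 83, 74, 56, 42, 37, 44]
```

View pics/u1.png

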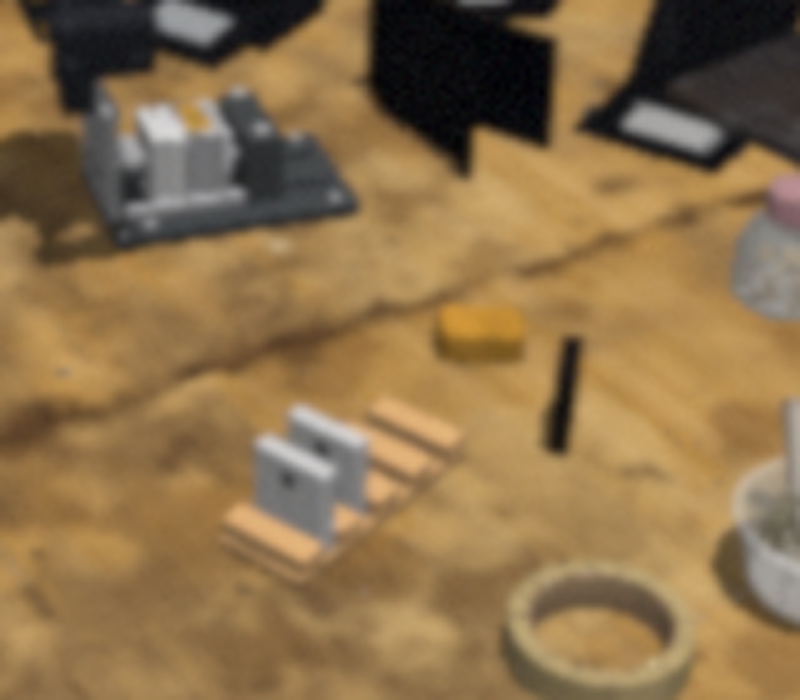

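```bash
python3 -c "
from workcell import robot
print(robot.finish_job())"
```

```text
the job is handed in; nothing more can be done
None
```

The die block is locked in the frame. I opened the flap, stood two spacers from the rack in the channel against the die block, and pushed the flap upright. I handed the job in at about 23 s with the shut fingers still pushing on the flap's rail, at about 14 N.

**What the last checks showed:**
- **Flap:** it stopped against further pushing and sits in the image where it stood shut at the start, to within about 0.3 pixel. The hold was steady over the last pictures.
- **Stack:** both spacers stand upright and clamped.
- **Rest of the scene:** two spacers stay in the rack. The wax cake and the tape roll show no movement. I did not look at the spool again; the arm passed well above it.

**Where the measurements disagreed:**
- **Spacer count:** the image shift of the block's brass plate puts the sprung plate's push-back at about 12.5 to 13 mm. That is inside the 0.5 to 13.5 mm window but near its upper end.
- **Gap before the spacers:** that shift implies about 11 to 11.5 mm between block and roller. My earlier readings, from the images and from touching the block with the plates, were mostly 11 to 14.6 mm, with one rough image reading near 10 mm. Two spacers suit any gap above about 10.5 mm, so two was my best call, though not certain.

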